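# Assemble a sieve tower on the shaker

### The job

Build the sieve tower on the shaker, one piece at a time from the bottom up: the blue-rimmed sieve goes into the steel pan, then the yellow-rimmed one, then the red-rimmed one, and the lid on top. Lower each piece in gently, without dropping it, so that it sits level and fully home in the one below. Leave the spare green-rimmed sieve, the two bottles beside the work and the dish where they are.

Things in the scene. Friction and masses are not known exactly. Their poses are not given: they have to be found in the camera images.
- shaker: Sieve shaker: low white box, 124 x 130 x 34 mm, with a control strip on its front (its -x side) and on top, in the middle, a steel receiver pan on a black rubber disc. Fixed to the bench; a mini centrifuge and a vortex mixer, under 0.25 m high, stand left of it: pass above them. Origin at the centre of its underside on the bench, z up.
- pan_rim (a point): Centre of the mouth of the shaker's steel receiver pan, at rim height, 62 mm above the bench. The pan has 58 mm outside and 53 mm inside diameter, 16 mm deep; a seated sieve has its shoulder on this rim, so its origin 10 mm below this point.
- sieve_blue: Small round sieve, blue rim, fine mesh. Free, 0.13 kg. Origin: centre of underside, z up. Tapered foot (40 mm wide at z 0, 49 mm at z 10 mm), shoulder at z 10 mm, then steel frame 58 mm wide up to the rim at z 36 mm, its top 9 mm coloured. Open top 53 mm wide, 19 mm deep to the mesh: the next piece's foot drops in until its shoulder rests on this rim, 26 mm higher origin to origin, 2 mm side play.
- sieve_yellow: Small round sieve, yellow rim, medium mesh. Free, 0.13 kg. Origin: centre of underside, z up. Tapered foot (40 mm wide at z 0, 49 mm at z 10 mm), shoulder at z 10 mm, then steel frame 58 mm wide up to the rim at z 36 mm, its top 9 mm coloured. Open top 53 mm wide, 19 mm deep to the mesh: the next piece's foot drops in until its shoulder rests on this rim, 26 mm higher origin to origin, 2 mm side play.
- sieve_red: Small round sieve, red rim, coarse mesh. Free, 0.13 kg. Origin: centre of underside, z up. Tapered foot (40 mm wide at z 0, 49 mm at z 10 mm), shoulder at z 10 mm, then steel frame 58 mm wide up to the rim at z 36 mm, its top 9 mm coloured. Open top 53 mm wide, 19 mm deep to the mesh: the next piece's foot drops in until its shoulder rests on this rim, 26 mm higher origin to origin, 2 mm side play.
- sieve_green: Small round sieve, green rim, fairly fine mesh. Free, 0.13 kg. Origin: centre of underside, z up. Tapered foot (40 mm wide at z 0, 49 mm at z 10 mm), shoulder at z 10 mm, then steel frame 58 mm wide up to the rim at z 36 mm, its top 9 mm coloured. Open top 53 mm wide, 19 mm deep to the mesh: the next piece's foot drops in until its shoulder rests on this rim, 26 mm higher origin to origin, 2 mm side play. Spare.
- sieve_lid: Lid of the sieve tower: steel disc of 58 mm diameter with a black knob. Free, 0.10 kg. Origin at the centre of its underside, z up. The same tapered foot as the sieves (z = 0 to 10 mm), the disc from z = 10 to 15 mm, the round knob from z = 15 to 45 mm, 19 mm in diameter below z = 30 mm, 22 mm from z = 34 mm up.
- red_cap_bottle: Bystander: small white bottle with a red cap, 42 mm diameter, 68 mm high, free. Origin at the centre of its underside.
- orange_cap_bottle: Bystander: clear bottle with an orange cap, 56 mm diameter, 99 mm high, free. Origin at the centre of its underside.
- petri_dish: Bystander: single round closed dish, 61 mm diameter, 15 mm high, free. Origin at the centre of its underside.
There are look-alikes about, which are no part of the job. Leave any brown, pink or purple look-alike of the sieve_lid alone.

How it is judged:
By the outcome, as a careful person would: the job done as asked, in the order asked, and still so for the second after the job is handed in, with the robot touching nothing.
It also fails if it takes over 104 s, if anything falls off the work surface, if the arm or the gripper's body presses on something with over 40 N, if the wrist force passes 120 N, or if a joint passes its speed limit or range.

### The arm

A 6-joint arm with a two-finger parallel gripper is mounted at the origin on a cart in front of the work surface, level with it; the furniture and walls round the work are solid. World frame = base frame: x ahead of the robot, y to its left, z up, the work surface at z = 0. Lengths are in m, angles in degrees, forces in N, time in s.
With the tool pointing down it reaches from about 0.3 to 0.75 m from the base axis. Payload 8.5 kg.
Tool frame: the origin (TCP) lies at the very end of the fingers, on their centre line; the grasp point (between the pads) lies 19 mm behind it; z points along the fingers, y is the direction in which the jaws open and shut (so a half turn about z gives the same grasp; the last joint's range is limited). The gripper opens to 85 mm and grips with 20 to 120 N. Pads are 22 mm wide; open, the fingers measure 114 mm over their backs; the gripper's body (76 mm by 85 mm) begins 54 mm behind the grasp point. The pads swing forward as they close: fully open they stand 13 mm farther back than shut.
Start: joints at [64.784, 21.807, 74.336, -0, 83.858, -12.336], TCP at [0.123, 0.536, 0.206] pointing down, gripper open.
Joint ranges: [-178.18, 178.18], [-50.72, 133.34], [12.68, 142.11], [-81.47, 261.47], [9.98, 163.14], [-165.26, 165.26]. Speed limits (degrees/s): [136.94, 136.94, 180, 180, 180, 180].

### API

Orientations are given as a 3x3 rotation matrix whose columns are the frame's x, y, z axes.
In Python, from rig import env, vision, close_job, spotter gives the robot as it stands. The module is installed in compiled form; this text tells all that it offers.
- The arm moves only by the tool jog_arm, never from a script. Its argument "plan" is a list that holds one entry, the list of rows, each a list of 6 numbers: the shift along the tool's x, y, z in units of 40 mm (1.0 is 40 mm), then the turn, a rotation vector about the tool's x, y, z in units of 0.15 rad (1.0 is 0.15 rad). A call has 1 to 10 rows; each row shifts and turns the commanded pose from where the row before left it, along the tool's axes as they then stand; what a row does not reach is not made up. A row lasts 1/10 s, in which the tool goes at most 50 mm and 8.59 degrees, less where a joint would pass 70% of its speed; a pose out of reach is approached as far as the arm can. A call with a number of a shift or a turn outside -1 to 1 is refused whole. A call with a gripper value outside its range is refused whole. "grip" is the opening, from -1 (shut) to 1 (fully open), set as the call begins (left out, the last holds). The fingers move at their own pace and stop on an object; "squeeze" is the grip in N (left out, the last holds). Time passes only in rows, so rows that do not move let the fingers close. It gives the time, the measured TCP pose, the force and the opening at its end, in the units of the state.
- env.observe(): the state, without advancing time (a new reading comes with each control period).
- vision.get_image(name): name is "scene" or "side" or "wrist"; returns (picture, depth): 384x512x3 uint8, red, green, blue; 384x512 float32, m along the optical axis (not along the pixel's ray), 0 where there is no reading.
- vision.camera_info(name): a dict with "fx", "fy", "cx", "cy" (pixels), "rvec" (rotation vector, rad) and "tvec" (3), from world to camera coordinates, as OpenCV has them. Camera axes: x right, y down, z forward; pixel columns grow to the right and rows downward; lengths in m; the calibration is good to about 2 mm. A picture is of the moment at which its call begins: read the wrist's pose just before it. camera_info takes no time and is no camera call; for the wrist camera it gives the pose at the moment of the call.
- close_job(): hands the job in, once; it reports no verdict.
Trained networks look in the newest picture that a camera, given by its name, has taken for a name from the list of things; names that differ only in an ending like _2 or _b are one class to them, and where a whole thing is asked for, a point or a joint stands for the part that bears it (a point fixed in the world has none). Each returns a list of dicts, best first, with "score" (0 to 1); they miss things now and then, are a little off and sometimes report something else, mostly with a low value. They report only what shows in the picture. A call takes as long as a camera call. They do not tell look-alikes from the thing itself.
- spotter.trace(camera, query): "pixels" (384x512 bool, what is visible of it) and "rect" ([left, top, right, bottom] in pixels, round what is visible of it).
The state is a dict: "time_s": time; "q": joint angles; "qvel": joint speeds; "joint_efforts": joint torques, N m; "position": TCP position; "tool_rot": TCP orientation; "ft_force": force on the tool from outside, world axes, zero at the start; "wrist_torque": the same for the moment, N m; "grip_width": finger opening in m.
Only numpy, scipy, OpenCV 4.12 (cv2) and the standard library are available. Lean on these libraries where they do the work, as an engineer would, in place of code of your own. Each camera call takes 0.05 s, during which the arm holds its last target.

## Working session

There is one attempt and no reset: what is moved stays moved. The work goes in short steps, Python scripts to look and compute and a tool call to move; the robot and the scene stay as the last step left them, time stands still between calls to the robot, and variables do not carry over. Pictures are saved under pics/ and viewed, and the job is handed in when it is done.

Besides the shell and the picture viewer there is one more tool, called after "Emit:" as name(argument=value, ...), one argument or row to a line, values as JSON. jog_arm: Moves the arm, as the interface text tells. Its arguments: {"type":"object","properties":{"plan":{"type":"array"},"grip":{"type":"number"},"squeeze":{"type":"number"}},"required":["plan"]}

```bash
mkdir -p pics
cat > h.py <<'E'
import numpy as np, cv2
from rig import env, vision, close_job, spotter
def cam(n):
    c=vision.camera_info(n); R,_=cv2.Rodrigues(np.array(c['rvec'],float)); return c,R,np.array(c['tvec'],float).ravel()
def shot(n,f=None):
    c,R,t=cam(n); im,d=vision.get_image(n)
    if f: cv2.imwrite('pics/'+f,im[:,:,::-1])
    return im,d,(c,R,t)
def cloud(d,C):
    c,R,t=C; v,u=np.mgrid[:d.shape[0],:d.shape[1]]
    p=np.stack([(u-c['cx'])/c['fx']*d,(v-c['cy'])/c['fy']*d,d],-1)
    w=(p-t)@R; w[d==0]=np.nan; return w
E
python3 - <<'E'
from h import *
s=env.observe(); print({k:np.round(v,3).tolist() for k,v in s.items()})
for n in ['scene','side','wrist']:
    im,d,C=shot(n,n+'0.png'); np.savez(n+'0.npz',im=im,d=d,c=str(C[0]),R=C[1],t=C[2])
    print(n,C[0], -C[1].T@C[2])
E
```

```text
{'time_s': 0.0, 'q': [64.786, 21.84, 74.386, -0.0, 83.858, -12.336], 'qvel': [-0.055, -0.038, 0.06, -0.092, 0.019, -0.065], 'joint_efforts': [-0.002, -44.846, -23.126, -0.0, 0.005, -0.0], 'position': [0.122, 0.536, 0.205], 'tool_rot': [[-0.975, 0.223, -0.001], [0.223, 0.975, -0.001], [0.0, -0.001, -1.0]], 'ft_force': [0.127, 0.133, -0.016], 'wrist_torque': [-0.047, 0.014, 0.028], 'grip_width': 0.086}
scene {'fx': 376.89167985982084, 'fy': 376.89167985982084, 'cx': 257.2021861551101, 'cy': 196.67927837443173, 'rvec': array([ 2.0419662 , -1.09332714,  0.53322495]), 'tvec': array([-0.4115876 ,  0.27696813,  0.70324485])} [-0.08590535 -0.53836116  0.66592534]
side {'fx': 379.7885852126149, 'fy': 379.7885852126149, 'cx': 254.02185426139863, 'cy': 192.25787735361328, 'rvec': array([ 0.18645496, -2.75591881,  1.40949339]), 'tvec': array([0.48277489, 0.18890386, 0.88794769])} [0.41509335 0.66583373 0.66450757]
wrist {'fx': 296.63941741488105, 'fy': 296.63941741488105, 'cx': 254.88969680091446, 'cy': 191.10846637856838, 'rvec': array([-2.27959736, -1.81862783, -0.24986745]), 'tvec': array([-0.54933443, -0.03608044,  0.37882626])} [0.05600907 0.55102821 0.37391222]
```

View pics/scene0.png

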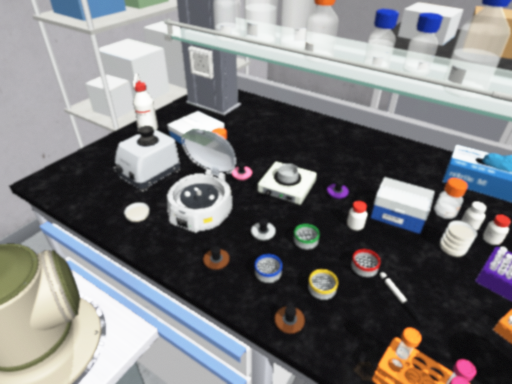

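View pics/side0.png

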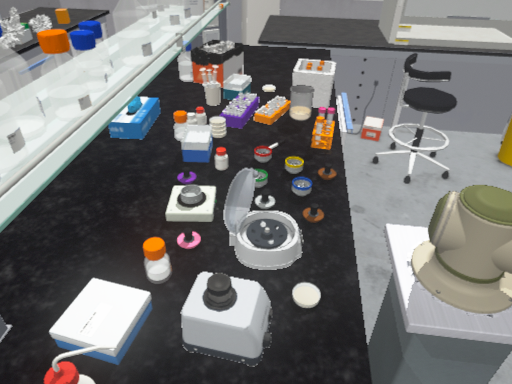

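View pics/wrist0.png

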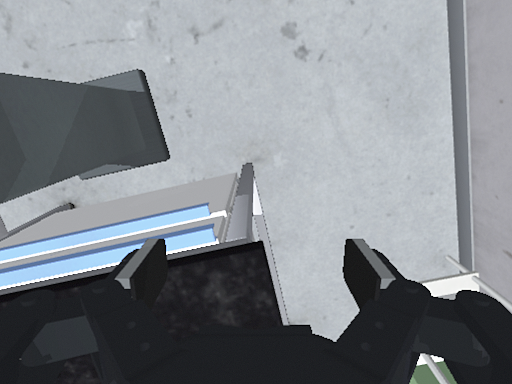

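```bash
cat > m.py <<'E'
from h import *
import sys
pts={'blue':(268,268),'yellow':(323,284),'red':(366,263),'green':(307,237),'lid':(263,231),'pan':(288,173)}
z=np.load('scene0.npz'); d=z['d']; im=z['im']
c=vision.camera_info('scene'); W=cloud(d,(c,z['R'],z['t']))
zs=np.load('side0.npz'); Ws=cloud(zs['d'],(vision.camera_info('side'),zs['R'],zs['t']))
from scipy.optimize import least_squares
zr={'blue':.036,'yellow':.036,'red':.036,'green':.036,'lid':.015,'pan':.062}
def fit(P,r=.029):
    f=lambda p:np.hypot(P[:,0]-p[0],P[:,1]-p[1])-p[2]
    s=least_squares(f,[*np.median(P,0)[:2],r],loss='soft_l1',f_scale=.001); return s.x
for k,(u,v) in pts.items():
    c0=np.nanmedian(W[v-8:v+9,u-8:u+9].reshape(-1,3),0)[:2]
    for nm,w in(('scene',W),('side',Ws)):
        for it in range(3):
            m=(np.hypot(w[...,0]-c0[0],w[...,1]-c0[1])<.034)&(w[...,2]>.004)
            P=w[m]; 
            if it<2: c0=(P[:,:2].max(0)+P[:,:2].min(0))/2
        T=P[abs(P[:,2]-zr[k])<.004]
        print(k,nm,len(P),'bbox c',c0.round(4),'ext',np.ptp(P,axis=0).round(3),'zmax',P[:,2].max().round(4),len(T),'fit',fit(T).round(4) if len(T)>5 else '', 'mid',((T.max(0)+T.min(0))/2).round(4) if len(T) else '')
E
python3 m.py
python3 - <<'E'
import cv2
a=cv2.imread('pics/scene0.png')[150:340,190:400]
cv2.imwrite('pics/crop0.png',cv2.resize(a,None,fx=3,fy=3,interpolation=3)[:600])
E
```

```text
blue scene 625 bbox c [ 0.3811 -0.2703] ext [0.059 0.058 0.03 ] zmax 0.0391 130 fit [ 0.381  -0.2704  0.0275] mid [ 0.3816 -0.2701  0.0355]
blue side 307 bbox c [ 0.3786 -0.2674] ext [0.057 0.061 0.033] zmax 0.0384 70 fit [ 0.3783 -0.2671  0.0275] mid [ 0.3792 -0.2672  0.0352]
yellow scene 686 bbox c [ 0.4087 -0.3886] ext [0.059 0.057 0.029] zmax 0.0383 141 fit [ 0.4083 -0.3883  0.0275] mid [ 0.4088 -0.3883  0.0352]
yellow side 256 bbox c [ 0.406  -0.3866] ext [0.057 0.066 0.034] zmax 0.0385 57 fit [ 0.4061 -0.3856  0.028 ] mid [ 0.4059 -0.3841  0.0352]
red scene 607 bbox c [ 0.5153 -0.442 ] ext [0.06  0.057 0.03 ] zmax 0.0385 122 fit [ 0.515  -0.4421  0.0275] mid [ 0.5154 -0.4418  0.0353]
red side 232 bbox c [ 0.5122 -0.4395] ext [0.056 0.064 0.034] zmax 0.0382 51 fit [ 0.5121 -0.4395  0.0272] mid [ 0.5127 -0.4396  0.0352]
green scene 504 bbox c [ 0.5155 -0.2946] ext [0.061 0.057 0.029] zmax 0.0385 101 fit [ 0.5148 -0.2938  0.0276] mid [ 0.5156 -0.2945  0.0353]
green side 190 bbox c [ 0.5033 -0.2913] ext [0.04  0.062 0.035] zmax 0.039 44 fit [ 0.5129 -0.2911  0.0284] mid [ 0.5027 -0.2919  0.0355]
lid scene 354 bbox c [ 0.4832 -0.1924] ext [0.059 0.058 0.038] zmax 0.0465 249 fit [ 0.4834 -0.1921  0.0221] mid [ 0.4832 -0.1924  0.015 ]
lid side 252 bbox c [ 0.4796 -0.189 ] ext [0.057 0.056 0.043] zmax 0.0475 171 fit [ 0.4799 -0.1906  0.0227] mid [ 0.4796 -0.189   0.0149]
pan scene 408 bbox c [ 0.6784 -0.148 ] ext [0.066 0.067 0.029] zmax 0.0636 73 fit [ 0.6811 -0.1467  0.0274] mid [ 0.6811 -0.1465  0.0609]
pan side 415 bbox c [ 0.6793 -0.1432] ext [0.066 0.066 0.03 ] zmax 0.0639 80 fit [ 0.678  -0.1438  0.0273] mid [ 0.6783 -0.1439  0.061 ]
```

View pics/crop0.png

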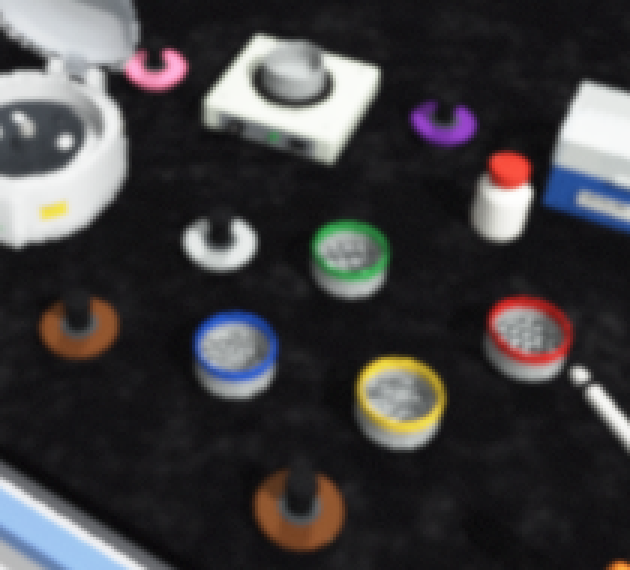

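```bash
cat > hm.py <<'E'
from h import *
A=[]
for n in('scene','side'):
    z=np.load(n+'0.npz'); A.append(cloud(z['d'],(vision.camera_info(n),z['R'],z['t'])).reshape(-1,3))
P=np.vstack(A); P=P[np.isfinite(P).all(1)]
P=P[(P[:,0]>0.2)&(P[:,0]<1)&(abs(P[:,1])<.6)]
xs=np.arange(.2,1,.04); ys=np.arange(.6,-.6,-.04)
print('y\\x   '+' '.join(f'{x*100:4.0f}' for x in xs))
for y in ys:
    r=[]
    for x in xs:
        q=P[(P[:,0]>=x)&(P[:,0]<x+.04)&(P[:,1]<=y)&(P[:,1]>y-.04)]
        r.append(f'{q[:,2].max()*1000:4.0f}' if len(q) else '   .')
    print(f'{y*100:5.0f} '+' '.join(r))
z=np.load('scene0.npz');W=cloud(z['d'],(vision.camera_info('scene'),z['R'],z['t']))
for nm,u,v in(('rodA',387,276),('rodB',403,299),('brown1',217,259),('brown2',290,320),('bottle',357,215),('dish',136,212)): print(nm,W[v,u])
E
python3 hm.py
```

```text
y\x     20   24   28   32   36   40   44   48   52   56   60   64   68   72   76   80   84   88   92   96
   60    .    .    .    .    .    .    .    .    .    .    .    .    .    .    .    .    .    .    .    .
   56    .    .    .    .    .    .    .    .    .    .    .    .    .    .    .    .    .    .    .    .
   52  -15    2    1    2    2    2    2    3    1    2    1    1    2    .   -0    2    3    2    2    4
   48    .    2    2    3    2    3    3    3    2    2    2  165  170    1    1    2    2    2  369    .
   44   -5    3    2    2    2    2    2    2    2    1    2  204  205  113    2  335  336  291  374    .
   40 -108    2    2    2    2    2    2    2    0    .  184  191  115    2    2  333  333  290  379    .
   36 -110    3    2    3    2    3    4    3    4    4    3    4   55   48    3  333  333  291  384    .
   32    1    4    4    3    5   59  107  107  107   96    4    4   56   56   56  333  333  291  388  220
   28    1    4    4    4    4   79  108  147  146  108    3   52   56   56   56  335  394  403  234  220
   24    1    4    4    3    4   81  107
[... 1746 characters left out ...]
  446  445  291
  -44    1    3    3    4    3    4    4   39   38    3    3    3   79   79   79  334  449  493  477  436
  -48    1    4    3    3    5    4    5   14   11    3    4    4   79   79   79  334  447  495  493  290
  -52    0    3   54  109    4    3   15   15    4    4    3    4    4    3   93  335  335  444  441  292
  -56    2   54  109  110    3    3   16    4    4    3    4   64   65   63   66  334  334  292  289  292
rodA [ 0.51686267 -0.49355821  0.01023585]
rodB [ 0.47594264 -0.5407805   0.01100445]
brown1 [ 0.34153608 -0.15975214  0.01909521]
brown2 [ 0.29501946 -0.37366812  0.02427825]
bottle [ 0.62693735 -0.3731269   0.04678456]
dish [0.3533692  0.11357866 0.01475119]
```

Emit:
jog_arm(
  plan=[
    [[0, 0, -0.26, 0, 0, 0.997], [0, 0, -0.26, 0, 0, 0.997], [0, 0, -0.26, 0, 0, 0.997], [0, 0, -0.26, 0, 0, 0.997], [0, 0, -0.26, 0, 0, 0.997], [0, 0, -0.26, 0, 0, 0.997], [0, 0, -0.26, 0, 0, 0.997], [0, 0, -0.26, 0, 0, 0.997], [0, 0, -0.26, 0, 0, 0.997], [0, 0, 0, 0, 0, 0]],
  ],
  grip=1,
  squeeze=40,
)

```text
time_s: 1.15
position: [0.1227, 0.5365, 0.3003]
tool_rot: [[0.001, 1.0, 0.001], [1.0, -0.001, 0.002], [0.002, 0.001, -1.0]]
ft_force: [-0.3, 0.2, -0.0]
grip_width: 0.0855
```

Emit:
jog_arm(
  plan=[
    [[-0.965, 0.57, 0, 0, 0, 0], [-0.965, 0.57, 0, 0, 0, 0], [-0.965, 0.57, 0, 0, 0, 0], [-0.965, 0.57, 0, 0, 0, 0], [-0.965, 0.57, 0, 0, 0, 0], [-0.965, 0.57, 0, 0, 0, 0], [-0.965, 0.57, 0, 0, 0, 0], [-0.965, 0.57, 0, 0, 0, 0], [-0.965, 0.57, 0, 0, 0, 0], [-0.965, 0.57, 0, 0, 0, 0]],
  ],
)

```text
time_s: 2.15
position: [0.3509, 0.1484, 0.2988]
tool_rot: [[-0.005, 1.0, -0.0], [1.0, 0.005, 0.0], [0.0, -0.0, -1.0]]
ft_force: [1.0, 1.6, 0.8]
grip_width: 0.0855
```

Emit:
jog_arm(
  plan=[
    [[-1, 0.07, 0, 0, 0, 0], [-1, 0.07, 0.1, 0, 0, 0], [-1, 0.07, 0.4, 0, 0, 0], [-1, 0.07, 0.4, 0, 0, 0], [-1, 0.07, 0.4, 0, 0, 0], [-1, 0.07, 0.4, 0, 0, 0], [-1, 0.07, 0.4, 0, 0, 0], [-1, 0.07, 0.4, 0, 0, 0], [-1, 0.07, 0.4, 0, 0, 0], [-0.7, 0.07, 0.4, 0, 0, 0]],
  ],
)

```text
time_s: 3.15
position: [0.3782, -0.24, 0.166]
tool_rot: [[-0.003, 1.0, -0.001], [1.0, 0.003, 0.0], [0.0, -0.001, -1.0]]
ft_force: [1.9, 0.2, -0.3]
grip_width: 0.0855
```

Emit:
jog_arm(
  plan=[
    [[-0.72, 0, 0, 0, 0, 0], [0, 0, 0, 0, 0, 0], [0, 0, 0, 0, 0, 0]],
  ],
)

```text
time_s: 3.45
position: [0.3783, -0.2664, 0.1667]
tool_rot: [[-0.002, 1.0, -0.001], [1.0, 0.002, 0.001], [0.001, -0.001, -1.0]]
ft_force: [0.6, -0.2, 0.2]
grip_width: 0.0854
```

Run:
```python
from h import *
print(env.observe()['position'])
im,d,C=shot('wrist','w1.png'); np.savez('w1.npz',im=im,d=d,R=C[1],t=C[2])
W=cloud(d,C)
m=(np.hypot(W[...,0]-.38,W[...,1]+.269)<.036)&(W[...,2]>.005)&(W[...,2]<.045)
P=W[m];print(len(P),P.min(0),P.max(0),(P.min(0)+P.max(0))/2)
```

```text
[ 0.3782716  -0.26637033  0.1667082 ]
2468 [ 0.35276709 -0.29773138  0.01141298] [ 0.40902551 -0.2405283   0.03909325] [ 0.3808963  -0.26912984  0.02525311]
```

View pics/w1.png

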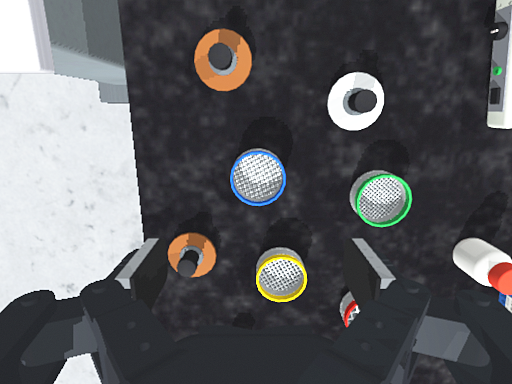

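Emit:
jog_arm(
  plan=[
    [[-0.065, 0.055, 0.5, 0, 0, 0], [0, 0, 0.9, 0, 0, 0], [0, 0, 0.9, 0, 0, 0], [0, 0, 0.9, 0, 0, 0], [0, 0, 0.5, 0, 0, 0], [0, 0, 0.3, 0, 0, 0], [0, 0, 0, 0, 0, 0], [0, 0, 0, 0, 0, 0]],
  ],
)

```text
time_s: 4.3
position: [0.3811, -0.2687, 0.008]
tool_rot: [[-0.002, 1.0, 0.0], [1.0, 0.002, -0.0], [-0.0, 0.0, -1.0]]
ft_force: [0.8, -0.2, 0.4]
grip_width: 0.0854
```

Emit:
jog_arm(
  plan=[
    [[0, 0, 0, 0, 0, 0], [0, 0, 0, 0, 0, 0], [0, 0, 0, 0, 0, 0], [0, 0, 0, 0, 0, 0], [0, 0, 0, 0, 0, 0], [0, 0, 0, 0, 0, 0], [0, 0, 0, 0, 0, 0]],
  ],
  grip=-1,
  squeeze=40,
)

```text
time_s: 5.0
position: [0.3807, -0.2692, 0.0073]
tool_rot: [[0.0, 1.0, -0.0], [1.0, -0.0, 0.0], [0.0, -0.0, -1.0]]
ft_force: [1.0, 0.1, -0.2]
grip_width: -0.0002
```

Run:
```python
from h import *
im,d,C=shot('wrist','w2.png')
im,d,C=shot('scene')
cv2.imwrite('pics/s2.png',cv2.resize(im[170:350,180:420,::-1],None,fx=3,fy=3,interpolation=3))
print(env.observe()['grip_width'])
```

```text
0.00013649033140436789
```

View pics/s2.png

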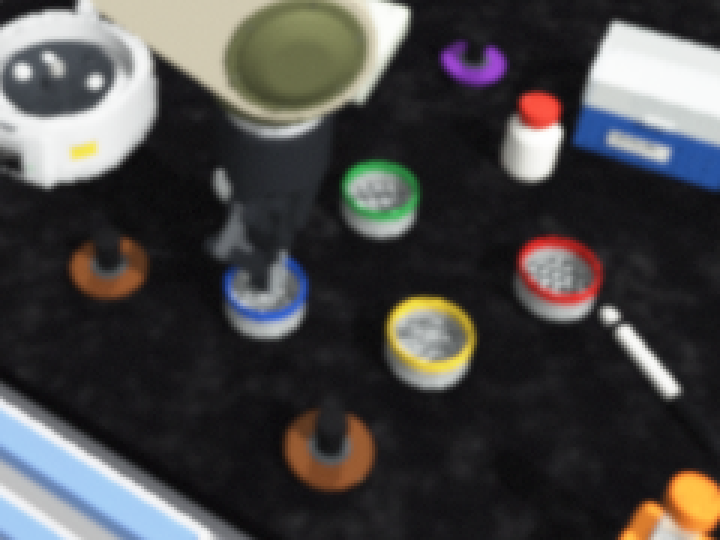

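View pics/w2.png

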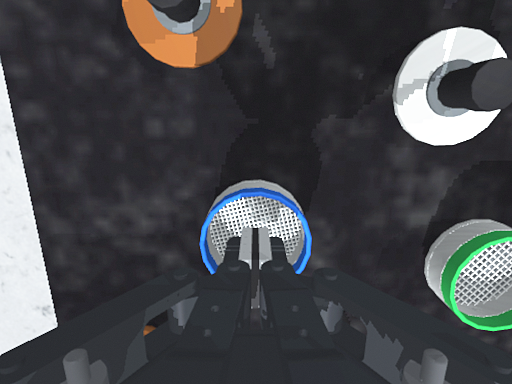

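Run:
```python
from h import *
for n in('scene','side','wrist'):
    im,d,C=shot(n); W=cloud(d,C)
    r=np.hypot(W[...,0]-.3807,W[...,1]+.2692)
    m=(r<.02)&(W[...,2]>-.02)&(W[...,2]<.2)
    P=W[m]; print(n,len(P), np.histogram(P[:,2],bins=np.arange(-.01,.2,.01))[0])
    dark=im.sum(-1)<150
    Q=W[m&dark]; print('dark zmin',np.sort(Q[:,2])[:15].round(3), 'xy of low',Q[np.argsort(Q[:,2])[:5]].round(3).tolist())
    m=(r<.036)&(W[...,2]>.004)&(W[...,2]<.045)
    P=W[m]; print('sieve',P.min(0),P.max(0))
    if n=='side': cv2.imwrite('pics/sd2.png',cv2.resize(im[130:230,240:360,::-1],None,fx=5,fy=5,interpolation=3))
```

```text
scene 357 [  2   0 110   0   8  32  33  21  18  48  25  23  14  13   8   2   0   0
   0   0]
dark zmin [0.045 0.045 0.045 0.046 0.046 0.049 0.049 0.05  0.051 0.051 0.053 0.054
 0.055 0.056 0.057] xy of low [[0.372, -0.27, 0.045], [0.369, -0.272, 0.045], [0.37, -0.268, 0.045], [0.369, -0.267, 0.046], [0.367, -0.27, 0.046]]
sieve [ 0.35152805 -0.2992435   0.00832238] [ 0.41043703 -0.24152719  0.04411083]
side 333 [ 3  6 23  3 10 26 29 26 33 36 16 18 21 22 24 37  0  0  0  0]
dark zmin [0.056 0.057 0.059 0.059 0.06  0.062 0.062 0.064 0.065 0.066 0.067 0.071
 0.071 0.072 0.073] xy of low [[0.369, -0.263, 0.056], [0.389, -0.263, 0.057], [0.369, -0.263, 0.059], [0.367, -0.263, 0.059], [0.37, -0.267, 0.06]]
sieve [ 0.3501064 -0.2938454  0.0041106] [ 0.40712717 -0.23728836  0.04499162]
wrist 13979 [   0    0 2077    0   53  454  592  505 1261 1691  520 1581 3011 2173
   61    0    0    0    0    0]
dark zmin [0.013 0.015 0.015 0.015 0.015 0.015 0.015 0.016 0.016 0.016 0.016 0.016
 0.037 0.038 0.038] xy of low [[0.373, -0.251, 0.013], [0.368, -0.264, 0.015], [0.38, -0.267, 0.015], [0.398, -0.272, 0.015], [0.37, -0.271, 0.015]]
sieve [ 0.35245204 -0.28748557  0.01068825] [ 0.409744   -0.24005883  0.04499703]
```

View pics/sd2.png

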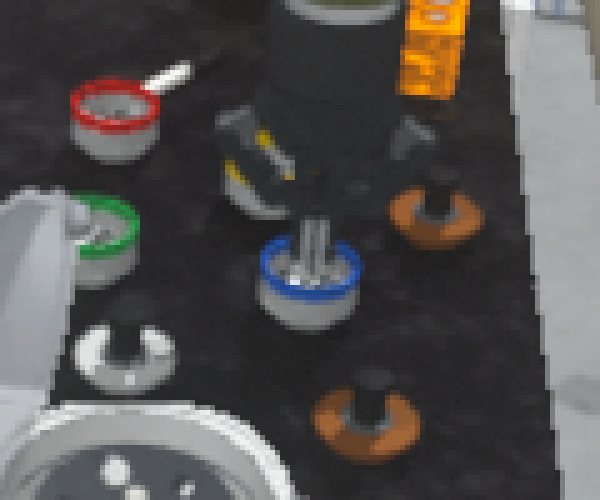

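Run:
```python
from h import *
for n in('scene','side','wrist'):
    im,d,C=shot(n); W=cloud(d,C)
    r=np.hypot(W[...,0]-.3807,W[...,1]+.2692)
    m=(r<.02)&(W[...,2]>.026)&(W[...,2]<.06)
    P=W[m]; 
    for a in np.arange(.026,.06,.003):
        q=P[(P[:,2]>=a)&(P[:,2]<a+.003)]
        if len(q): print(n,round(a,3),len(q),q[:,:2].min(0).round(4),q[:,:2].max(0).round(4))
```

```text
scene 0.032 2 [ 0.3756 -0.2803] [ 0.3761 -0.2781]
scene 0.035 2 [ 0.3764 -0.281 ] [ 0.387  -0.2776]
scene 0.038 5 [ 0.3728 -0.2819] [ 0.3812 -0.2771]
scene 0.041 7 [ 0.3686 -0.2819] [ 0.3861 -0.267 ]
scene 0.044 16 [ 0.3683 -0.2813] [ 0.3873 -0.2639]
scene 0.047 10 [ 0.3671 -0.2808] [ 0.3825 -0.2654]
scene 0.05 10 [ 0.3672 -0.2814] [ 0.386  -0.2636]
scene 0.053 9 [ 0.3674 -0.2815] [ 0.3861 -0.2662]
scene 0.056 9 [ 0.368  -0.2824] [ 0.3795 -0.2743]
scene 0.059 2 [ 0.3846 -0.2814] [ 0.3868 -0.2801]
side 0.032 1 [ 0.3845 -0.2606] [ 0.3845 -0.2606]
side 0.035 3 [ 0.3759 -0.2598] [ 0.3817 -0.2577]
side 0.038 8 [ 0.3705 -0.2648] [ 0.3879 -0.2573]
side 0.041 8 [ 0.3651 -0.2655] [ 0.3882 -0.2589]
side 0.044 7 [ 0.3682 -0.2661] [ 0.3915 -0.2569]
side 0.047 10 [ 0.3684 -0.2748] [ 0.392  -0.2551]
side 0.05 8 [ 0.3658 -0.2641] [ 0.3918 -0.2576]
side 0.053 7 [ 0.3661 -0.2619] [ 0.3921 -0.2564]
side 0.056 9 [ 0.3663 -0.2627] [ 0.3895 -0.258 ]
wrist 0.035 5 [ 0.3753 -0.2592] [ 0.3863 -0.259 ]
wrist 0.038 79 [ 0.3694 -0.2632] [ 0.3927 -0.2583]
wrist 0.041 134 [ 0.3682 -0.2634] [ 0.3939 -0.2582]
wrist 0.044 134 [ 0.3675 -0.2633] [ 0.3943 -0.2581]
wrist 0.047 162 [ 0.3678 -0.2634] [ 0.3946 -0.2581]
wrist 0.05 161 [ 0.3675 -0.2634] [ 0.3946 -0.2581]
wrist 0.053 174 [ 0.3674 -0.2634] [ 0.3944 -0.2581]
wrist 0.056 183 [ 0.3677 -0.2635] [ 0.3946 -0.2581]
wrist 0.059 67 [ 0.3678 -0.2633] [ 0.3943 -0.2579]
```

Emit:
jog_arm(
  plan=[
    [[0, 0, -0.5, 0, 0, 0], [0, 0, -0.5, 0, 0, 0], [0, 0, 0, 0, 0, 0]],
  ],
)

```text
time_s: 5.7
position: [0.3817, -0.2701, 0.0491]
tool_rot: [[-0.0, 1.0, 0.003], [1.0, 0.0, -0.003], [-0.003, 0.003, -1.0]]
ft_force: [0.3, -0.9, -0.5]
grip_width: 0.0002
```

Emit:
jog_arm(
  plan=[
    [[0, 0, 0, 0, 0, 0], [0, 0, 0, 0, 0, 0], [0, 0, 0, 0, 0, 0], [0, 0, 0, 0, 0, 0], [0, 0, 0, 0, 0, 0], [0, 0, 0, 0, 0, 0], [0, 0, 0, 0, 0, 0]],
  ],
  grip=1,
)

```text
time_s: 6.4
position: [0.3808, -0.2692, 0.0473]
tool_rot: [[-0.0, 1.0, -0.0], [1.0, 0.0, 0.0], [0.0, -0.0, -1.0]]
ft_force: [-0.1, -0.2, 0.7]
grip_width: 0.0856
```

Emit:
jog_arm(
  plan=[
    [[0, 0, 0.5, 0, 0, 0], [0, 0, 0.5, 0, 0, 0], [0, 0, 0.4, 0, 0, 0], [0, 0, 0, 0, 0, 0], [0, 0, 0, 0, 0, 0]],
  ],
)

```text
time_s: 6.9
position: [0.3809, -0.2694, -0.0084]
tool_rot: [[-0.0, 1.0, -0.0], [1.0, 0.0, 0.0], [0.0, -0.0, -1.0]]
ft_force: [-0.9, 0.4, -0.0]
grip_width: 0.0854
```

Run:
```python
from h import *
print(env.observe()['position'])
shot('wrist','w3.png')
im,d,C=shot('side'); W=cloud(d,C)
cv2.imwrite('pics/sd3.png',cv2.resize(im[130:230,240:360,::-1],None,fx=5,fy=5,interpolation=3))
```

```text
[ 0.38094179 -0.26935434 -0.00838187]
```

View pics/sd3.png

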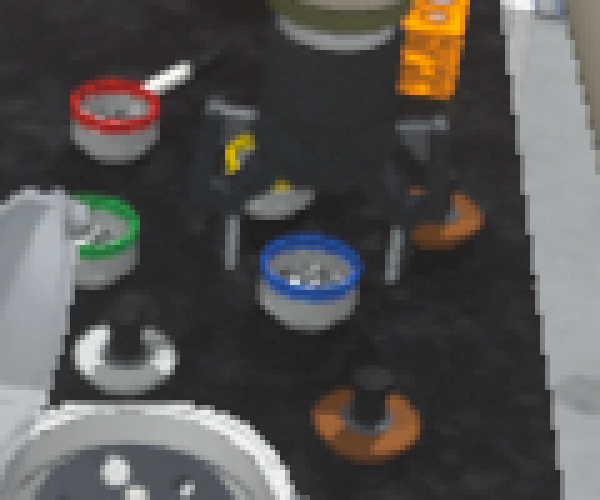

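View pics/w3.png

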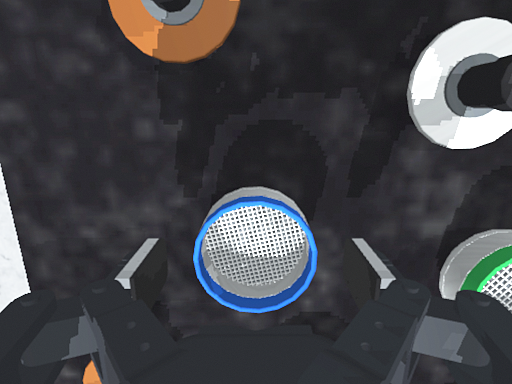

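Emit:
jog_arm(
  plan=[
    [[0, 0, 0.2, 0, 0, 0], [0, 0, 0.17, 0, 0, 0], [0, 0, 0, 0, 0, 0]],
  ],
)

```text
time_s: 7.3
position: [0.3805, -0.2689, -0.0243]
tool_rot: [[0.0, 1.0, -0.001], [1.0, -0.0, 0.001], [0.001, -0.001, -1.0]]
ft_force: [-0.2, -0.0, -1.0]
grip_width: 0.0854
```

Emit:
jog_arm(
  plan=[
    [[0, 0, 0, 0, 0, 0], [0, 0, 0, 0, 0, 0], [0, 0, 0, 0, 0, 0], [0, 0, 0, 0, 0, 0], [0, 0, 0, 0, 0, 0]],
  ],
  grip=-1,
  squeeze=40,
)

```text
time_s: 7.8
position: [0.3809, -0.2693, -0.0231]
tool_rot: [[-0.0, 1.0, 0.0], [1.0, 0.0, -0.0], [-0.0, 0.0, -1.0]]
ft_force: [-0.5, 1.5, 6.3]
grip_width: 0.0569
```

Run:
```python
from h import *
im,d,C=shot('wrist','w4.png')
im,d,C=shot('side'); W=cloud(d,C)
cv2.imwrite('pics/sd4.png',cv2.resize(im[130:230,240:360,::-1],None,fx=5,fy=5,interpolation=3))
for n in('scene','side'):
    im,d,C=shot(n); W=cloud(d,C)
    m=(np.hypot(W[...,0]-.381,W[...,1]+.2692)<.05)&(W[...,2]>.004)&(W[...,2]<.045)
    for a in np.arange(.004,.045,.004):
        q=W[m&(W[...,2]>a)&(W[...,2]<=a+.004)]; print(n,round(a,3),len(q),q[:,0].min().round(4),q[:,0].max().round(4))
```

```text
Traceback (most recent call last):
ValueError: zero-size array to reduction operation minimum which has no identity
```

View pics/sd4.png

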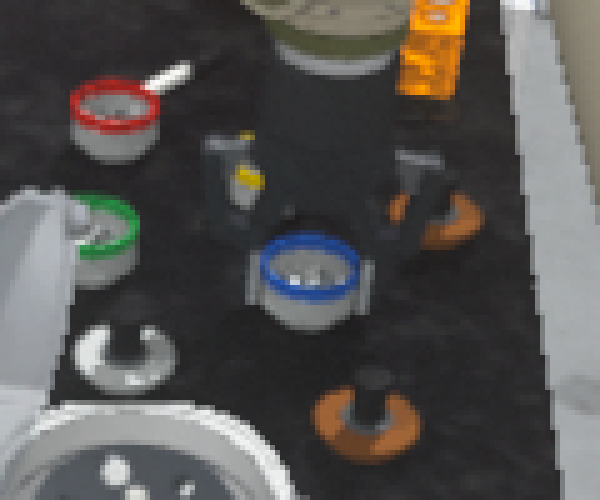

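View pics/w4.png

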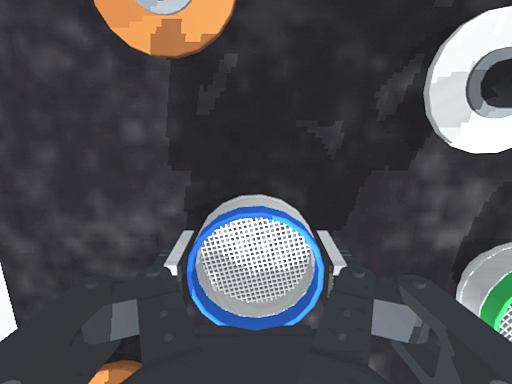

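Emit:
jog_arm(
  plan=[
    [[0, 0, -0.3, 0, 0, 0], [0, 0, -0.9, 0, 0, 0], [0, 0, -1, 0, 0, 0], [0.1, 0.25, -1, 0, 0, 0], [0.3, 0.7, -0.6, 0, 0, 0], [0.35, 0.85, 0, 0, 0, 0], [0.4, 0.97, 0, 0, 0, 0], [0.4, 0.97, 0, 0, 0, 0], [0.4, 0.97, 0, 0, 0, 0], [0.4, 0.97, 0, 0, 0, 0]],
  ],
)

```text
time_s: 8.95
position: [0.6093, -0.1742, 0.1282]
tool_rot: [[-0.0, 1.0, -0.001], [1.0, 0.0, 0.0], [0.0, -0.001, -1.0]]
ft_force: [1.1, -1.8, -0.6]
grip_width: 0.0566
```

Emit:
jog_arm(
  plan=[
    [[0.35, 0.85, 0, 0, 0, 0], [0.25, 0.6, 0, 0, 0, 0], [0.14, 0.36, 0, 0, 0, 0], [0, 0, 0, 0, 0, 0], [0, 0, 0, 0, 0, 0], [0, 0, 0, 0, 0, 0]],
  ],
)

```text
time_s: 9.55
position: [0.6796, -0.1461, 0.1285]
tool_rot: [[0.001, 1.0, -0.001], [1.0, -0.001, 0.0], [0.0, -0.001, -1.0]]
ft_force: [0.2, -0.2, -1.0]
grip_width: 0.0567
```

```bash
cat > look.py <<'E'
from h import *
import sys
s=env.observe();p=s['position'];print(p,s['grip_width'],s['ft_force'])
tag=sys.argv[1]
def rim(W,z0,c,tol=.006):
    m=(np.hypot(W[...,0]-c[0],W[...,1]-c[1])<.036)&(abs(W[...,2]-z0)<tol); return W[m]
for n in('scene','side'):
    im,d,C=shot(n); W=cloud(d,C)
    # project pan for crop
    c,R,t=C; q=R@np.array([.68,-.146,.1])+t; u=int(q[0]/q[2]*c['fx']+c['cx']); v=int(q[1]/q[2]*c['fy']+c['cy'])
    cv2.imwrite(f'pics/{tag}_{n}.png',cv2.resize(im[max(0,v-60):v+60,max(0,u-60):u+60,::-1],None,fx=4,fy=4,interpolation=3))
    for z0 in map(float,sys.argv[2:]):
        P=rim(W,z0,(.68,-.146))
        if len(P)>8:
            f=lambda q:np.hypot(P[:,0]-q[0],P[:,1]-q[1])-q[2]
            from scipy.optimize import least_squares
            x=least_squares(f,[.68,-.146,.029],loss='soft_l1',f_scale=.001).x
            print(n,z0,len(P),'fit',x.round(4),'mid',((P.min(0)+P.max(0))/2)[:2].round(4),'zmed',np.median(P[:,2]).round(4),'zmax',P[:,2].max().round(4))
a=cv2.imread(f'pics/{tag}_scene.png');b=cv2.imread(f'pics/{tag}_side.png')
h=min(a.shape[0],b.shape[0]); o=np.hstack([a[:h],b[:h]]); cv2.imwrite(f'pics/{tag}.png',cv2.resize(o,(800,int(h*800/o.shape[1]))))
E
python3 look.py p1 0.062 0.189
```

```text
[ 0.67961229 -0.14612189  0.12850031] 0.0567351965268935 [ 0.16763721 -0.16943111 -1.04381666]
scene 0.062 97 fit [ 0.6807 -0.147   0.0276] mid [ 0.6807 -0.1473] zmed 0.0601 zmax 0.0642
scene 0.189 79 fit [ 0.6787 -0.1442  0.0305] mid [ 0.6795 -0.1512] zmed 0.1867 zmax 0.195
side 0.062 106 fit [ 0.6783 -0.1439  0.0275] mid [ 0.6784 -0.1428] zmed 0.0603 zmax 0.0652
side 0.189 117 fit [ 0.6781 -0.1444  0.0277] mid [ 0.68   -0.1436] zmed 0.1867 zmax 0.1946
```

View pics/p1.png

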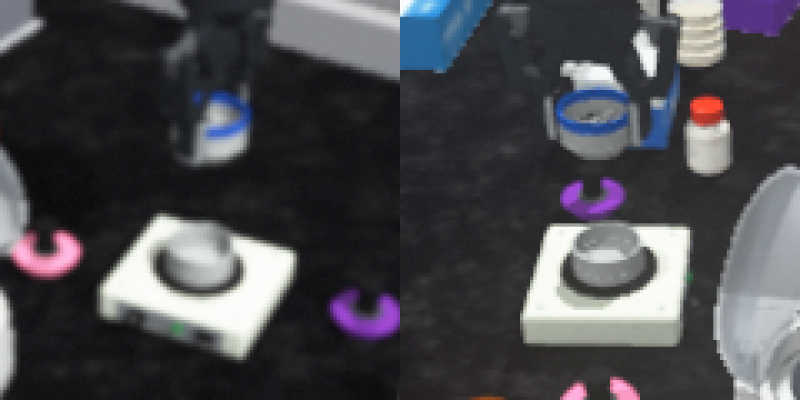

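Emit:
jog_arm(
  plan=[
    [[0.01, 0, 0.4, 0, 0, 0], [0, 0, 0.6, 0, 0, 0], [0, 0, 0.6, 0, 0, 0], [0, 0, 0.4, 0, 0, 0], [0, 0, 0.2, 0, 0, 0], [0, 0, 0.1, 0, 0, 0], [0, 0, 0.1, 0, 0, 0], [0, 0, 0, 0, 0, 0], [0, 0, 0, 0, 0, 0]],
  ],
)

```text
time_s: 10.55
position: [0.6807, -0.1454, 0.0333]
tool_rot: [[0.0, 1.0, 0.001], [1.0, -0.0, -0.0], [-0.0, 0.001, -1.0]]
ft_force: [-0.5, 0.9, -1.7]
grip_width: 0.0566
```

Emit:
jog_arm(
  plan=[
    [[0, 0, 0.025, 0, 0, 0], [0, 0, 0.025, 0, 0, 0], [0, 0, 0.025, 0, 0, 0], [0, 0, 0, 0, 0, 0], [0, 0, 0, 0, 0, 0]],
  ],
)

```text
time_s: 11.05
position: [0.6809, -0.1454, 0.0302]
tool_rot: [[-0.0, 1.0, 0.001], [1.0, 0.0, -0.001], [-0.001, 0.001, -1.0]]
ft_force: [0.6, 0.6, 4.6]
grip_width: 0.0567
```

Emit:
jog_arm(
  plan=[
    [[0, 0, 0.02, 0, 0, 0], [0, 0, 0.02, 0, 0, 0], [0, 0, 0, 0, 0, 0], [0, 0, 0, 0, 0, 0]],
  ],
)

```text
time_s: 11.45
position: [0.6809, -0.1454, 0.029]
tool_rot: [[-0.0, 1.0, 0.002], [1.0, 0.0, -0.001], [-0.001, 0.002, -1.0]]
ft_force: [-1.1, 0.4, 8.9]
grip_width: 0.0563
```

```bash
python3 look.py p2 0.088
```

```text
[ 0.68089973 -0.14537297  0.02904779] 0.05634781933603834 [-1.08871152  0.35598451  8.87645475]
scene 0.088 75 fit [ 0.6794 -0.1427  0.031 ] mid [ 0.6793 -0.1572] zmed 0.087 zmax 0.094
side 0.088 125 fit [ 0.6786 -0.1435  0.0277] mid [ 0.6807 -0.1447] zmed 0.0862 zmax 0.0935
```

View pics/p2.png

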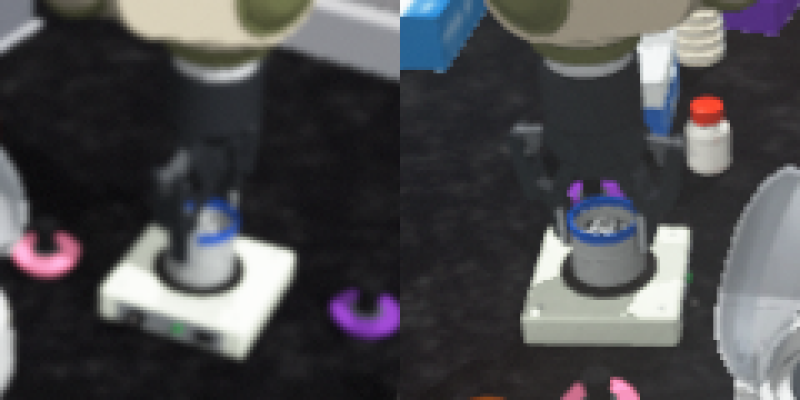

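Emit:
jog_arm(
  plan=[
    [[0, 0, 0, 0, 0, 0], [0, 0, 0, 0, 0, 0], [0, 0, 0, 0, 0, 0], [0, 0, 0, 0, 0, 0], [0, 0, -0.3, 0, 0, 0], [0, 0, -0.7, 0, 0, 0], [0, 0, -0.9, 0, 0, 0], [0, 0, -0.6, 0, 0, 0], [0, 0, 0, 0, 0, 0]],
  ],
  grip=1,
)

```text
time_s: 12.45
position: [0.6821, -0.1458, 0.1333]
tool_rot: [[-0.0, 1.0, 0.008], [1.0, 0.0, -0.003], [-0.003, 0.008, -1.0]]
ft_force: [-0.2, -0.5, 0.4]
grip_width: 0.0854
```

```bash
python3 look.py p3 0.088
python3 - <<'E'
from h import *
for n in('scene','side'):
    im,d,C=shot(n);W=cloud(d,C)
    m=(np.hypot(W[...,0]-.68,W[...,1]+.1455)<.034)&(W[...,2]>.083)&(W[...,2]<.094); P=W[m]
    A=np.c_[P[:,0]-.68,P[:,1]+.1455,np.ones(len(P))]; print(n,len(P),np.degrees(np.linalg.lstsq(A,P[:,2],rcond=None)[0][:2]))
E
```

```text
[ 0.68205587 -0.1458189   0.13325511] 0.08537582079400101 [-0.16694109 -0.5203567   0.40647458]
scene 0.088 98 fit [ 0.6809 -0.1466  0.0277] mid [ 0.6808 -0.147 ] zmed 0.0861 zmax 0.0902
side 0.088 108 fit [ 0.6782 -0.1439  0.0273] mid [ 0.6779 -0.1441] zmed 0.0862 zmax 0.0902
scene 87 [-0.26240025 -0.28701136]
side 95 [ 0.21338207 -0.15883301]
```

View pics/p3.png

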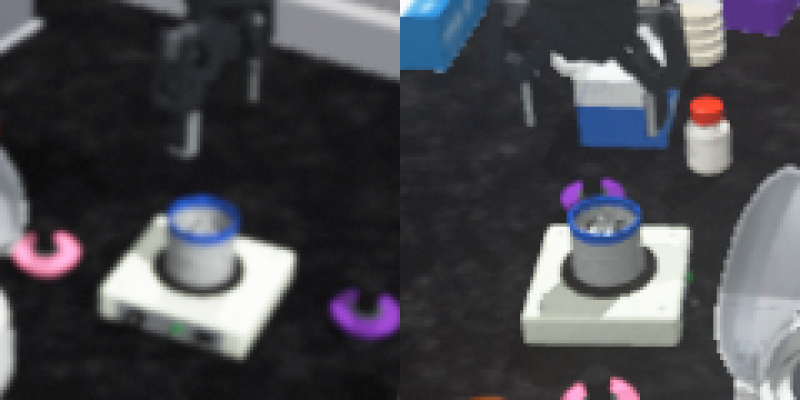

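Emit:
jog_arm(
  plan=[
    [[-0.4, -0.45, 0, 0, 0, 0], [-0.75, -0.84, 0, 0, 0, 0], [-0.8, -0.9, 0, 0, 0, 0], [-0.8, -0.9, 0, 0, 0, 0], [-0.8, -0.9, 0, 0, 0, 0], [-0.8, -0.9, 0, 0, 0, 0], [-0.8, -0.9, 0, 0, 0, 0], [-0.6, -0.7, 0.5, 0, 0, 0], [-0.3, -0.32, 0.5, 0, 0, 0], [0, 0, 0.2, 0, 0, 0]],
  ],
)

```text
time_s: 13.65
position: [0.4057, -0.3877, 0.0775]
tool_rot: [[0.003, 1.0, -0.003], [1.0, -0.003, 0.004], [0.004, -0.003, -1.0]]
ft_force: [-0.1, 0.8, -0.3]
grip_width: 0.0855
```

Emit:
jog_arm(
  plan=[
    [[0, 0, 0, 0, 0, 0], [0, 0, 0, 0, 0, 0]],
  ],
)

```text
time_s: 13.85
position: [0.4089, -0.3866, 0.0802]
tool_rot: [[-0.001, 1.0, 0.0], [1.0, 0.001, 0.0], [0.0, 0.0, -1.0]]
ft_force: [-0.5, 0.8, 0.1]
grip_width: 0.0852
```

Run:
```python
from h import *
print(env.observe()['position'])
im,d,C=shot('wrist','w5.png'); W=cloud(d,C)
m=(np.hypot(W[...,0]-.408,W[...,1]+.387)<.036)&(W[...,2]>.005)&(W[...,2]<.045)
P=W[m];print(len(P),P.min(0),P.max(0),(P.min(0)+P.max(0))/2)
```

```text
[ 0.4088694  -0.38664804  0.08015987]
4635 [ 0.37995205 -0.41565143  0.01084929] [ 0.43746225 -0.35823833  0.03830433] [ 0.40870715 -0.38694488  0.02457681]
```

View pics/w5.png

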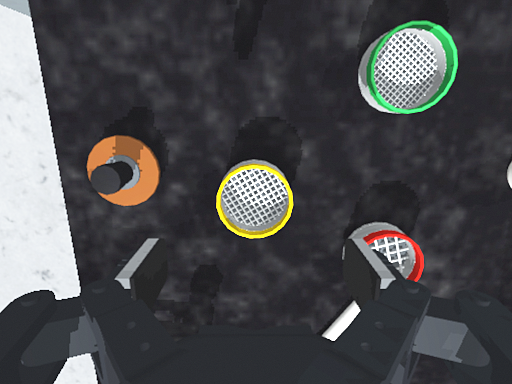

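Emit:
jog_arm(
  plan=[
    [[0, 0, 0.4, 0, 0, 0], [0, 0, 0.7, 0, 0, 0], [0, 0, 0.7, 0, 0, 0], [0, 0, 0.5, 0, 0, 0], [0, 0, 0.2, 0, 0, 0], [0, 0, 0.09, 0, 0, 0], [0, 0, 0, 0, 0, 0], [0, 0, 0, 0, 0, 0]],
  ],
)

```text
time_s: 14.7
position: [0.4086, -0.3877, -0.0226]
tool_rot: [[-0.0, 1.0, 0.001], [1.0, 0.0, -0.002], [-0.002, 0.001, -1.0]]
ft_force: [-0.8, 0.6, -0.0]
grip_width: 0.0854
```

Emit:
jog_arm(
  plan=[
    [[0, 0, 0, 0, 0, 0], [0, 0, 0, 0, 0, 0], [0, 0, 0, 0, 0, 0], [0, 0, 0, 0, 0, 0], [0, 0, 0, 0, 0, 0]],
  ],
  grip=-1,
)

```text
time_s: 15.2
position: [0.4083, -0.3875, -0.0227]
tool_rot: [[-0.0, 1.0, 0.001], [1.0, 0.0, -0.001], [-0.001, 0.001, -1.0]]
ft_force: [-0.8, 1.1, 6.9]
grip_width: 0.0577
```

Emit:
jog_arm(
  plan=[
    [[0, 0, -0.3, 0, 0, 0], [0, 0, -0.8, 0, 0, 0], [0, 0, -1, 0, 0, 0], [0, 0, -1, 0, 0, 0], [0.3, 0.34, -0.65, 0, 0, 0], [0.6, 0.67, 0, 0, 0, 0], [0.8, 0.9, 0, 0, 0, 0], [0.8, 0.9, 0, 0, 0, 0], [0.8, 0.9, 0, 0, 0, 0], [0.8, 0.9, 0, 0, 0, 0]],
  ],
)

```text
time_s: 16.2
position: [0.5935, -0.2216, 0.1272]
tool_rot: [[0.0, 1.0, 0.0], [1.0, -0.0, -0.0], [-0.0, 0.0, -1.0]]
ft_force: [0.6, -0.8, -1.4]
grip_width: 0.0577
```

Emit:
jog_arm(
  plan=[
    [[0.8, 0.9, 0, 0, 0, 0], [0.6, 0.68, 0, 0, 0, 0], [0.4, 0.44, 0, 0, 0, 0], [0.15, 0.17, 0, 0, 0, 0], [0, 0, 0, 0, 0, 0], [0, 0, 0, 0, 0, 0], [0, 0, 0, 0, 0, 0]],
  ],
)

```text
time_s: 16.9
position: [0.6792, -0.1465, 0.1267]
tool_rot: [[0.002, 1.0, -0.0], [1.0, -0.002, -0.0], [-0.0, -0.0, -1.0]]
ft_force: [-0.3, 0.7, -0.6]
grip_width: 0.0576
```

```bash
python3 look.py p4 0.088 0.186
```

```text
[ 0.67920164 -0.14649016  0.12666954] 0.05757385432035174 [-0.32530486  0.66933631 -0.59952574]
scene 0.088 101 fit [ 0.681  -0.1464  0.0273] mid [ 0.6802 -0.1463] zmed 0.0853 zmax 0.0893
scene 0.186 82 fit [ 0.6784 -0.1446  0.0303] mid [ 0.6797 -0.1509] zmed 0.1841 zmax 0.1919
side 0.088 109 fit [ 0.6781 -0.1434  0.0274] mid [ 0.6777 -0.1435] zmed 0.086 zmax 0.0908
side 0.186 127 fit [ 0.6782 -0.1442  0.0278] mid [ 0.6806 -0.1449] zmed 0.1839 zmax 0.1914
```

View pics/p4.png

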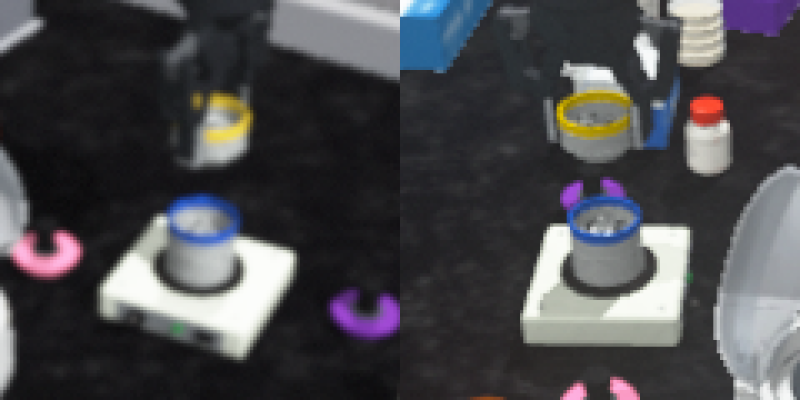

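Emit:
jog_arm(
  plan=[
    [[0.02, 0, 0.3, 0, 0, 0], [0, 0, 0.5, 0, 0, 0], [0, 0, 0.5, 0, 0, 0], [0, 0, 0.2, 0, 0, 0], [0, 0, 0.1, 0, 0, 0], [0, 0, 0.1, 0, 0, 0], [0, 0, 0.02, 0, 0, 0], [0, 0, 0.02, 0, 0, 0], [0, 0, 0, 0, 0, 0], [0, 0, 0, 0, 0, 0]],
  ],
)

```text
time_s: 18.0
position: [0.6804, -0.1445, 0.0573]
tool_rot: [[-0.0, 1.0, 0.001], [1.0, 0.0, -0.0], [-0.0, 0.001, -1.0]]
ft_force: [0.8, 0.4, -0.6]
grip_width: 0.0577
```

Emit:
jog_arm(
  plan=[
    [[0, 0, 0.02, 0, 0, 0], [0, 0, 0.02, 0, 0, 0], [0, 0, 0.02, 0, 0, 0], [0, 0, 0, 0, 0, 0], [0, 0, 0, 0, 0, 0]],
  ],
)

```text
time_s: 18.5
position: [0.6802, -0.1445, 0.0553]
tool_rot: [[-0.0, 1.0, 0.001], [1.0, 0.0, -0.0], [-0.0, 0.001, -1.0]]
ft_force: [-1.3, 1.1, 5.1]
grip_width: 0.0575
```

Emit:
jog_arm(
  plan=[
    [[0, 0, 0.015, 0, 0, 0], [0, 0, 0.015, 0, 0, 0], [0, 0, 0, 0, 0, 0], [0, 0, 0, 0, 0, 0]],
  ],
)

```text
time_s: 18.9
position: [0.6803, -0.1445, 0.0553]
tool_rot: [[-0.0, 1.0, 0.002], [1.0, 0.0, -0.001], [-0.001, 0.002, -1.0]]
ft_force: [-3.4, 1.0, 12.1]
grip_width: 0.0575
```

Emit:
jog_arm(
  plan=[
    [[0, 0, 0, 0, 0, 0], [0, 0, 0, 0, 0, 0], [0, 0, 0, 0, 0, 0], [0, 0, 0, 0, 0, 0], [0, 0, -0.3, 0, 0, 0], [0, 0, -0.7, 0, 0, 0], [0, 0, -0.9, 0, 0, 0], [0, 0, -0.3, 0, 0, 0], [0, 0, 0, 0, 0, 0], [0, 0, 0, 0, 0, 0]],
  ],
  grip=1,
)

```text
time_s: 19.9
position: [0.6796, -0.1443, 0.1401]
tool_rot: [[0.0, 1.0, -0.001], [1.0, -0.0, 0.001], [0.001, -0.001, -1.0]]
ft_force: [0.0, 0.0, -0.0]
grip_width: 0.0854
```

```bash
python3 look.py p5 0.114
python3 - <<'E'
from h import *
for n in('scene','side'):
    im,d,C=shot(n);W=cloud(d,C)
    m=(np.hypot(W[...,0]-.68,W[...,1]+.1455)<.034)&(W[...,2]>.109)&(W[...,2]<.12); P=W[m]
    A=np.c_[P[:,0]-.68,P[:,1]+.1455,np.ones(len(P))]; print(n,len(P),np.degrees(np.linalg.lstsq(A,P[:,2],rcond=None)[0][:2]))
E
```

```text
[ 0.67956844 -0.14426684  0.14012078] 0.08535970298530851 [ 0.02245589  0.04139142 -0.02148275]
scene 0.114 97 fit [ 0.6806 -0.1454  0.0275] mid [ 0.6812 -0.1452] zmed 0.1119 zmax 0.1158
side 0.114 117 fit [ 0.6776 -0.1427  0.0275] mid [ 0.6782 -0.1436] zmed 0.1118 zmax 0.1159
scene 90 [ 0.02107263 -0.09605516]
side 94 [-1.07103827 -0.09579643]
```

View pics/p5.png

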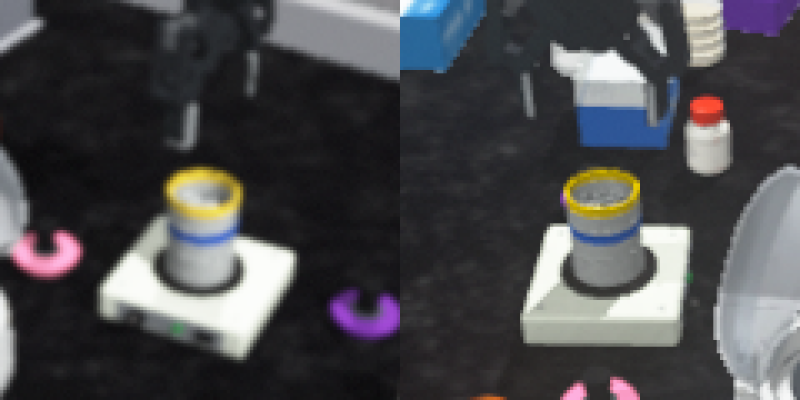

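Emit:
jog_arm(
  plan=[
    [[-0.5, -0.28, 0, 0, 0, 0], [-0.9, -0.5, 0, 0, 0, 0], [-1, -0.56, 0, 0, 0, 0], [-1, -0.56, 0, 0, 0, 0], [-1, -0.56, 0, 0, 0, 0], [-1, -0.56, 0, 0, 0, 0], [-0.9, -0.5, 0.2, 0, 0, 0], [-0.7, -0.38, 0.6, 0, 0, 0], [-0.42, -0.23, 0.5, 0, 0, 0], [0, 0, 0.2, 0, 0, 0]],
  ],
)

```text
time_s: 21.1
position: [0.5126, -0.4426, 0.078]
tool_rot: [[0.003, 1.0, -0.003], [1.0, -0.003, 0.003], [0.003, -0.003, -1.0]]
ft_force: [0.3, 0.2, 0.6]
grip_width: 0.0856
```

Emit:
jog_arm(
  plan=[
    [[0, 0, 0, 0, 0, 0], [0, 0, 0, 0, 0, 0]],
  ],
)

```text
time_s: 21.3
position: [0.5158, -0.4404, 0.0818]
tool_rot: [[-0.001, 1.0, 0.001], [1.0, 0.001, -0.0], [-0.0, 0.001, -1.0]]
ft_force: [-0.0, 0.6, 0.4]
grip_width: 0.0854
```

Run:
```python
from h import *
print(env.observe()['position'])
im,d,C=shot('wrist','w6.png'); W=cloud(d,C)
m=(np.hypot(W[...,0]-.5145,W[...,1]+.441)<.036)&(W[...,2]>.005)&(W[...,2]<.045)
P=W[m];print(len(P),P.min(0),P.max(0),(P.min(0)+P.max(0))/2)
```

```text
[ 0.51576071 -0.44042003  0.08178766]
4585 [ 0.48657327 -0.47024283  0.01091892] [ 0.54361676 -0.41230021  0.0385461 ] [ 0.51509502 -0.44127152  0.02473251]
```

View pics/w6.png

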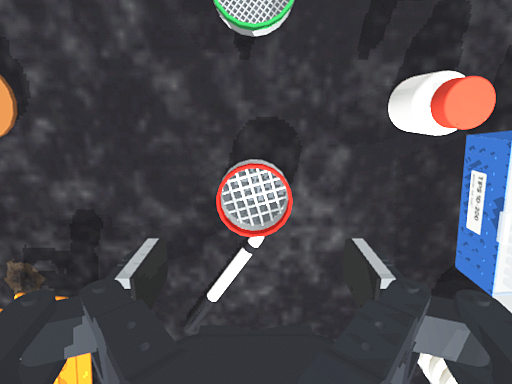

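Emit:
jog_arm(
  plan=[
    [[-0.02, -0.015, 0.4, 0, 0, 0], [0, 0, 0.7, 0, 0, 0], [0, 0, 0.7, 0, 0, 0], [0, 0, 0.5, 0, 0, 0], [0, 0, 0.2, 0, 0, 0], [0, 0, 0.12, 0, 0, 0], [0, 0, 0, 0, 0, 0], [0, 0, 0, 0, 0, 0]],
  ],
)

```text
time_s: 22.15
position: [0.5148, -0.4424, -0.0224]
tool_rot: [[-0.0, 1.0, 0.001], [1.0, 0.0, -0.002], [-0.002, 0.001, -1.0]]
ft_force: [1.4, -0.7, 0.6]
grip_width: 0.0852
```

Emit:
jog_arm(
  plan=[
    [[0, 0, 0, 0, 0, 0], [0, 0, 0, 0, 0, 0], [0, 0, 0, 0, 0, 0], [0, 0, 0, 0, 0, 0], [0, 0, 0, 0, 0, 0]],
  ],
  grip=-1,
)

```text
time_s: 22.65
position: [0.5145, -0.4424, -0.0227]
tool_rot: [[-0.0, 1.0, 0.001], [1.0, 0.0, -0.001], [-0.001, 0.001, -1.0]]
ft_force: [-0.9, 0.8, 5.8]
grip_width: 0.056
```

Emit:
jog_arm(
  plan=[
    [[0, 0, -0.3, 0, 0, 0], [0, 0, -0.8, 0, 0, 0], [0, 0, -1, 0, 0, 0], [0, 0, -1, 0, 0, 0], [0.3, 0.17, -0.7, 0, 0, 0], [0.6, 0.33, -0.32, 0, 0, 0], [0.9, 0.5, 0, 0, 0, 0], [1, 0.56, 0, 0, 0, 0], [1, 0.56, 0, 0, 0, 0], [1, 0.56, 0, 0, 0, 0]],
  ],
)

```text
time_s: 23.65
position: [0.6219, -0.2483, 0.1417]
tool_rot: [[0.0, 1.0, 0.0], [1.0, -0.0, 0.0], [0.0, 0.0, -1.0]]
ft_force: [0.8, -0.6, -1.8]
grip_width: 0.0561
```

Emit:
jog_arm(
  plan=[
    [[1, 0.56, 0, 0, 0, 0], [0.8, 0.44, 0, 0, 0, 0], [0.5, 0.28, 0, 0, 0, 0], [0.33, 0.18, 0, 0, 0, 0], [0, 0, 0, 0, 0, 0], [0, 0, 0, 0, 0, 0], [0, 0, 0, 0, 0, 0]],
  ],
)

```text
time_s: 24.35
position: [0.6793, -0.1463, 0.1412]
tool_rot: [[0.002, 1.0, -0.0], [1.0, -0.002, -0.0], [-0.0, -0.0, -1.0]]
ft_force: [0.6, -1.2, -1.7]
grip_width: 0.0564
```

```bash
python3 look.py p6 0.114 0.199
```

```text
[ 0.67927131 -0.14626794  0.14121292] 0.056409190440517926 [ 0.55751582 -1.21629323 -1.74919493]
scene 0.114 97 fit [ 0.6803 -0.1455  0.0276] mid [ 0.6808 -0.1446] zmed 0.1121 zmax 0.1155
scene 0.199 94 fit [ 0.6788 -0.1447  0.0293] mid [ 0.6778 -0.1491] zmed 0.1981 zmax 0.205
side 0.114 111 fit [ 0.6778 -0.1427  0.0276] mid [ 0.6774 -0.1436] zmed 0.1122 zmax 0.1169
side 0.199 152 fit [ 0.6776 -0.1434  0.0278] mid [ 0.6805 -0.144 ] zmed 0.1974 zmax 0.2042
```

View pics/p6.png

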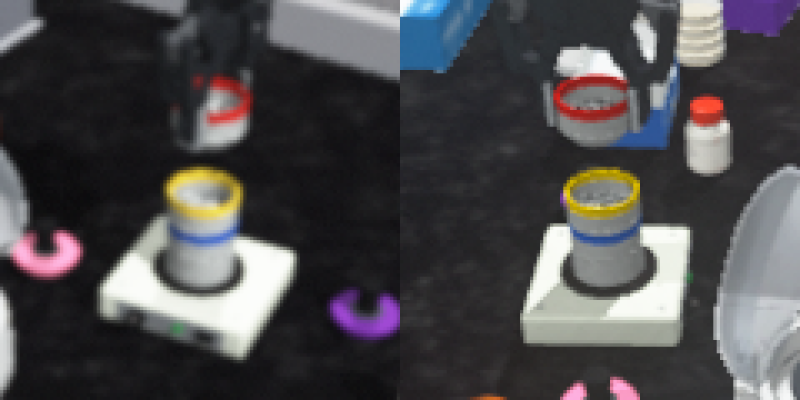

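Emit:
jog_arm(
  plan=[
    [[0.015, 0, 0.3, 0, 0, 0], [0, 0, 0.4, 0, 0, 0], [0, 0, 0.35, 0, 0, 0], [0, 0, 0.15, 0, 0, 0], [0, 0, 0.1, 0, 0, 0], [0, 0, 0.08, 0, 0, 0], [0, 0, 0.03, 0, 0, 0], [0, 0, 0.02, 0, 0, 0], [0, 0, 0, 0, 0, 0], [0, 0, 0, 0, 0, 0]],
  ],
)

```text
time_s: 25.45
position: [0.68, -0.1443, 0.0843]
tool_rot: [[-0.0, 1.0, 0.001], [1.0, 0.0, -0.0], [-0.0, 0.001, -1.0]]
ft_force: [0.8, 0.1, 0.2]
grip_width: 0.0565
```

Emit:
jog_arm(
  plan=[
    [[0, 0, 0.02, 0, 0, 0], [0, 0, 0.02, 0, 0, 0], [0, 0, 0.02, 0, 0, 0], [0, 0, 0, 0, 0, 0], [0, 0, 0, 0, 0, 0]],
  ],
)

```text
time_s: 25.95
position: [0.6803, -0.1445, 0.0836]
tool_rot: [[-0.0, 1.0, 0.002], [1.0, 0.0, -0.001], [-0.001, 0.002, -1.0]]
ft_force: [-3.0, 0.3, 9.2]
grip_width: 0.0562
```

```bash
python3 look.py p7 0.140 0.114
```

```text
[ 0.68028631 -0.14449079  0.08359929] 0.056182590763456663 [-3.03719385  0.25222484  9.20125718]
scene 0.14 96 fit [ 0.6792 -0.1431  0.0291] mid [ 0.6789 -0.1469] zmed 0.1398 zmax 0.146
scene 0.114 66 fit [ 0.6794 -0.1448  0.0278] mid [ 0.6725 -0.1461] zmed 0.1132 zmax 0.12
side 0.14 153 fit [ 0.6781 -0.1415  0.0278] mid [ 0.6804 -0.142 ] zmed 0.1398 zmax 0.1458
side 0.114 84 fit [ 0.6783 -0.1443  0.0291] mid [ 0.6797 -0.1381] zmed 0.1132 zmax 0.1197
```

View pics/p7.png

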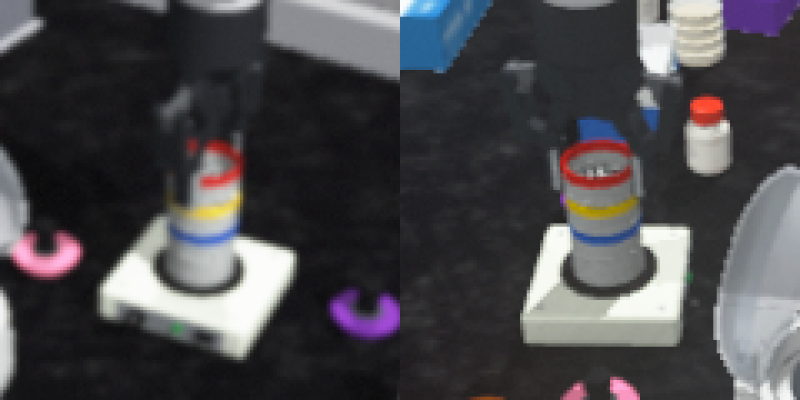

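Emit:
jog_arm(
  plan=[
    [[0, 0, -0.06, 0, 0, 0], [-0.03, -0.02, -0.02, 0, 0, 0], [0, 0, 0, 0, 0, 0], [0, 0, 0.02, 0, 0, 0], [0, 0, 0.02, 0, 0, 0], [0, 0, 0.02, 0, 0, 0], [0, 0, 0.02, 0, 0, 0], [0, 0, 0, 0, 0, 0], [0, 0, 0, 0, 0, 0]],
  ],
)

```text
time_s: 26.95
position: [0.6802, -0.1457, 0.0835]
tool_rot: [[-0.0, 1.0, 0.004], [1.0, 0.0, -0.001], [-0.001, 0.004, -1.0]]
ft_force: [-0.6, 0.5, 9.0]
grip_width: 0.0564
```

```bash
python3 look.py p8 0.140 0.114
```

```text
[ 0.68024738 -0.14570677  0.08352233] 0.05637527947724819 [-0.63412948  0.51883828  9.04256994]
scene 0.14 94 fit [ 0.6791 -0.1439  0.0291] mid [ 0.6792 -0.1491] zmed 0.1393 zmax 0.1459
scene 0.114 62 fit [ 0.6796 -0.1451  0.0278] mid [ 0.6751 -0.1503] zmed 0.1143 zmax 0.1199
side 0.14 154 fit [ 0.6778 -0.1429  0.0278] mid [ 0.6796 -0.1435] zmed 0.1393 zmax 0.1455
side 0.114 92 fit [ 0.6787 -0.1444  0.0286] mid [ 0.6793 -0.1446] zmed 0.1138 zmax 0.1199
```

```bash
cat > rimz.py <<'E'
from h import *
def run(n='side'):
    im,d,C=shot(n);W=cloud(d,C); hsv=cv2.cvtColor(im,cv2.COLOR_RGB2HSV)
    near=np.hypot(W[...,0]-.68,W[...,1]+.1455)<.035
    for k,(a,b) in {'blue':(100,130),'yellow':(20,35),'red':(0,9)}.items():
        h=hsv[...,0]; m=near&(((h>=a)&(h<=b))|((k=='red')&(h>172)))&(hsv[...,1]>150)&(hsv[...,2]>80)&(W[...,2]>.04)
        P=W[m]
        if len(P)<8: continue
        print(n,k,len(P),'z pct 5,50,90,97',np.percentile(P[:,2],[5,50,90,97]).round(4),'x',P[:,0].min().round(4),P[:,0].max().round(4),'y',P[:,1].min().round(4),P[:,1].max().round(4))
run('side');run('scene')
E
python3 rimz.py
```

```text
side blue 34 z pct 5,50,90,97 [0.0819 0.0857 0.0882 0.1828] x 0.6514 0.6983 y -0.1363 -0.114
side yellow 55 z pct 5,50,90,97 [0.1077 0.1126 0.1156 0.1166] x 0.6508 0.7015 y -0.137 -0.1132
side red 115 z pct 5,50,90,97 [0.1353 0.14   0.1429 0.1439] x 0.6521 0.7067 y -0.1732 -0.1137
scene blue 18 z pct 5,50,90,97 [0.0818 0.0836 0.0863 0.087 ] x 0.6529 0.6687 y -0.1704 -0.1416
scene red 59 z pct 5,50,90,97 [0.1343 0.1391 0.1421 0.1432] x 0.6541 0.7107 y -0.1747 -0.1251
```

Emit:
jog_arm(
  plan=[
    [[0, 0, 0.02, 0, 0, 0], [0, 0, 0.02, 0, 0, 0], [0, 0, 0, 0, 0, 0], [0, 0, 0, 0, 0, 0]],
  ],
)

```text
time_s: 27.55
position: [0.6808, -0.1458, 0.0832]
tool_rot: [[-0.0, 1.0, 0.006], [1.0, 0.0, -0.002], [-0.002, 0.006, -1.0]]
ft_force: [-1.6, 0.6, 14.9]
grip_width: 0.0565
```

```bash
python3 rimz.py
```

```text
side blue 30 z pct 5,50,90,97 [0.0826 0.0861 0.0888 0.1022] x 0.6515 0.6979 y -0.1348 -0.1149
side yellow 52 z pct 5,50,90,97 [0.1076 0.1123 0.1148 0.1162] x 0.6528 0.7026 y -0.137 -0.1126
side red 116 z pct 5,50,90,97 [0.1352 0.14   0.1426 0.1438] x 0.6526 0.707 y -0.174 -0.1136
scene blue 14 z pct 5,50,90,97 [0.0818 0.0846 0.0859 0.0868] x 0.6523 0.6682 y -0.1706 -0.1383
scene red 56 z pct 5,50,90,97 [0.1347 0.1393 0.1424 0.1431] x 0.6553 0.7107 y -0.1756 -0.1241
```

Run:
```python
from h import *
o=[]
for n in('side','scene'):
    im,d,C=shot(n);W=cloud(d,C); hsv=cv2.cvtColor(im,cv2.COLOR_RGB2HSV); h=hsv[...,0]
    near=np.hypot(W[...,0]-.68,W[...,1]+.1455)<.035
    m=near&((h<9)|(h>172))&(hsv[...,1]>150)&(W[...,2]>.12)
    P=W[m]; A=np.c_[P[:,0]-.68,P[:,1]+.1455,np.ones(len(P))]
    for a in np.arange(-180,180,45):
        ang=np.degrees(np.arctan2(P[:,1]+.1455,P[:,0]-.68)); k=abs((ang-a+180)%360-180)<22.5
        if k.sum()>3: print(n,a,k.sum(),P[k,2].min().round(4),P[k,2].max().round(4))
    c,R,t=C; q=R@np.array([.68,-.146,.1])+t; u=int(q[0]/q[2]*c['fx']+c['cx']); v=int(q[1]/q[2]*c['fy']+c['cy'])
    o.append(cv2.resize(im[v-28:v+28,u-19:u+19,::-1],None,fx=10,fy=10,interpolation=3))
cv2.imwrite('pics/z.png',np.hstack(o))
```

```text
side -135 11 0.1213 0.143
side -90 19 0.1351 0.1428
side -45 15 0.1347 0.143
side 0 15 0.1365 0.146
side 45 11 0.1333 0.144
side 90 23 0.1337 0.1431
side 135 21 0.1362 0.1422
scene -135 13 0.1352 0.1726
scene -90 11 0.1345 0.1432
scene -45 10 0.1354 0.1434
scene 0 21 0.1344 0.142
```

View pics/z.png

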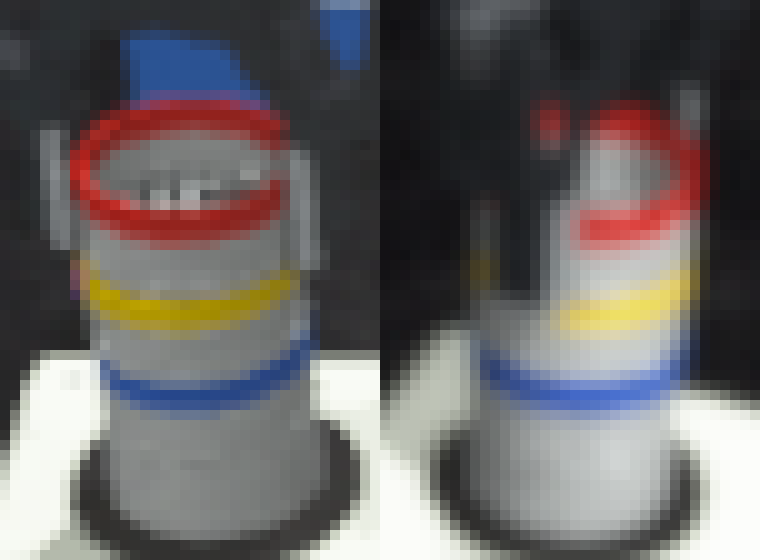

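Run:
```python
from h import *
im,d,C=shot('side'); c,R,t=C
hsv=cv2.cvtColor(im,cv2.COLOR_RGB2HSV)
def proj(p):
    q=R@np.array(p)+t; return q[0]/q[2]*c['fx']+c['cx'],q[1]/q[2]*c['fy']+c['cy']
# near side point toward camera (side cam centre .678,-.1435 in its frame)
cc=np.array([.678,-.1433]); cp=(-R.T@t)[:2]; u=(cp-cc)/np.linalg.norm(cp-cc); e=cc+.029*u
for z,n in((.140,'red top'),(.131,'red bot'),(.114,'yel top'),(.105,'yel bot'),(.088,'blue top'),(.079,'blue bot'),(.046,'')): print(n,np.round(proj([*e,z]),2))
uu=int(round(proj([*e,.11])[0]))
for v in range(140,190): print(v,[im[v,x].tolist() for x in(uu-2,uu,uu+2)])
```

```text
red top [189.21 172.18]
red bot [189.5  175.16]
yel top [190.03 180.7 ]
yel bot [190.31 183.59]
blue top [190.83 188.96]
blue bot [191.1  191.75]
 [192.07 201.77]
140 [[45, 47, 50], [45, 47, 49], [46, 47, 50]]
141 [[45, 47, 49], [43, 46, 47], [44, 46, 49]]
142 [[43, 44, 45], [45, 46, 48], [45, 47, 49]]
143 [[43, 46, 48], [44, 47, 47], [44, 45, 47]]
144 [[43, 46, 48], [44, 47, 49], [42, 43, 45]]
145 [[45, 47, 49], [45, 48, 51], [42, 44, 45]]
146 [[45, 47, 50], [45, 47, 49], [44, 45, 47]]
147 [[45, 48, 50], [45, 46, 48], [44, 46, 48]]
148 [[44, 47, 48], [46, 47, 50], [45, 46, 48]]
149 [[44, 48, 49], [44, 47, 48], [42, 44, 46]]
150 [[45, 48, 50], [44, 46, 48], [44, 46, 49]]
151 [[45, 46, 50], [44, 47, 49], [45, 47, 49]]
152 [[44, 46, 48], [43, 45, 47], [46, 47, 50]]
153 [[43, 55, 80], [44, 51, 64], [45, 49, 54]]
154 [[44, 81, 138], [44, 68, 112], [45, 60, 85]]
155 [[43, 82, 146], [44, 83, 146], [44, 76, 132]]
156 [[43, 82, 147], [45, 83, 148], [44, 83, 146]]
157 [[44, 82, 147], [44, 84, 148], [43, 82, 146]]
158 [[45, 83, 147], [43, 84, 147], [45, 84, 148]]
159 [[81, 76, 132], [81, 77, 1
[... 924 characters left out ...]
7 [[130, 132, 132], [129, 132, 130], [122, 125, 123]]
178 [[131, 134, 133], [136, 139, 138], [128, 128, 121]]
179 [[133, 130, 115], [137, 132, 111], [142, 132, 93]]
180 [[156, 137, 30], [170, 145, 0], [159, 136, 0]]
181 [[167, 145, 0], [164, 141, 0], [157, 136, 18]]
182 [[159, 140, 37], [156, 138, 60], [147, 134, 77]]
183 [[143, 135, 92], [133, 133, 122], [119, 121, 121]]
184 [[125, 128, 127], [122, 126, 124], [121, 122, 122]]
185 [[126, 129, 127], [124, 127, 126], [121, 124, 123]]
186 [[131, 134, 132], [126, 130, 127], [124, 127, 124]]
187 [[131, 138, 142], [124, 129, 134], [112, 119, 126]]
188 [[97, 113, 144], [84, 102, 137], [62, 86, 130]]
189 [[38, 72, 137], [38, 71, 137], [37, 69, 133]]
```

Emit:
jog_arm(
  plan=[
    [[0, 0, -0.03, 0, 0, 0], [0, 0, 0, 0, 0, 0], [0, 0, 0, 0, 0, 0]],
  ],
)

```text
time_s: 28.1
position: [0.6804, -0.1458, 0.0834]
tool_rot: [[-0.0, 1.0, 0.005], [1.0, 0.0, -0.002], [-0.002, 0.005, -1.0]]
ft_force: [-0.6, 0.3, 9.9]
grip_width: 0.0566
```

Emit:
jog_arm(
  plan=[
    [[0, 0, 0, 0, 0, 0], [0, 0, 0, 0, 0, 0], [0, 0, 0, 0, 0, 0]],
  ],
  grip=0.55,
)

```text
time_s: 28.4
position: [0.6788, -0.1453, 0.0806]
tool_rot: [[-0.0, 1.0, -0.001], [1.0, 0.0, 0.0], [0.0, -0.001, -1.0]]
ft_force: [-0.4, 0.9, 0.1]
grip_width: 0.0658
```

```bash
python3 rimz.py; python3 look.py p9 .14
```

```text
side blue 32 z pct 5,50,90,97 [0.0821 0.0847 0.0879 0.1806] x 0.6516 0.6978 y -0.1361 -0.1143
side yellow 47 z pct 5,50,90,97 [0.1073 0.1106 0.1134 0.1148] x 0.6502 0.7024 y -0.1441 -0.1131
side red 116 z pct 5,50,90,97 [0.1327 0.1377 0.1405 0.1411] x 0.6494 0.7102 y -0.1734 -0.1126
scene blue 10 z pct 5,50,90,97 [0.0809 0.0832 0.0851 0.0852] x 0.6521 0.6669 y -0.1712 -0.1409
scene red 62 z pct 5,50,90,97 [0.132  0.1368 0.1397 0.1412] x 0.6517 0.7132 y -0.1747 -0.1227
[ 0.67885557 -0.145374    0.08065629] 0.0663707121716792 [0.17218965 0.38559223 0.66177783]
scene 0.14 74 fit [ 0.6812 -0.1444  0.029 ] mid [ 0.6812 -0.1479] zmed 0.1383 zmax 0.1457
side 0.14 134 fit [ 0.6781 -0.1428  0.0279] mid [ 0.6809 -0.1433] zmed 0.1382 zmax 0.1457
```

View pics/p9.png

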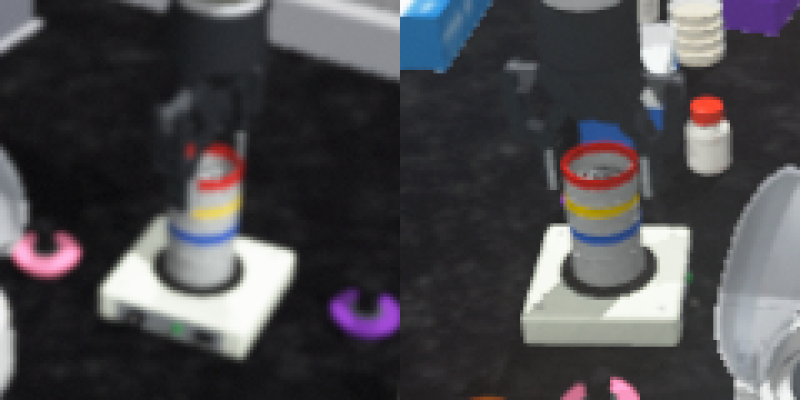

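Emit:
jog_arm(
  plan=[
    [[0, 0, 0, 0, 0, 0], [0, 0, 0, 0, 0, 0], [0, 0, 0, 0, 0, 0], [0, 0, -0.2, 0, 0, 0], [0, 0, -0.6, 0, 0, 0], [0, 0, -0.9, 0, 0, 0], [0, 0, -0.4, 0, 0, 0], [0, 0, 0, 0, 0, 0], [0, 0, 0, 0, 0, 0]],
  ],
  grip=1,
)

```text
time_s: 29.5
position: [0.6788, -0.1453, 0.1646]
tool_rot: [[-0.0, 1.0, -0.001], [1.0, 0.0, 0.0], [0.0, -0.001, -1.0]]
ft_force: [0.1, 1.0, -1.1]
grip_width: 0.0856
```

```bash
python3 rimz.py; python3 look.py p10 .14
python3 - <<'E'
from h import *
for n in('scene','side'):
    im,d,C=shot(n);W=cloud(d,C)
    m=(np.hypot(W[...,0]-.68,W[...,1]+.1455)<.034)&(W[...,2]>.135)&(W[...,2]<.146); P=W[m]
    A=np.c_[P[:,0]-.68,P[:,1]+.1455,np.ones(len(P))]; print(n,len(P),np.degrees(np.linalg.lstsq(A,P[:,2],rcond=None)[0][:2]))
E
```

```text
side blue 29 z pct 5,50,90,97 [0.0827 0.085  0.0872 0.0878] x 0.6517 0.6978 y -0.1333 -0.1145
side yellow 44 z pct 5,50,90,97 [0.1073 0.1103 0.1132 0.1139] x 0.6496 0.7023 y -0.1421 -0.1127
side red 107 z pct 5,50,90,97 [0.1328 0.138  0.1408 0.1415] x 0.6487 0.7049 y -0.1733 -0.1137
scene blue 14 z pct 5,50,90,97 [0.0814 0.0838 0.0846 0.0847] x 0.6519 0.6662 y -0.1716 -0.1426
scene red 104 z pct 5,50,90,97 [0.1324 0.1364 0.1397 0.1404] x 0.6517 0.711 y -0.1744 -0.1179
[ 0.67845607 -0.14519559  0.16352276] 0.0849901177077296 [-0.12857296  0.19722464  0.42117177]
scene 0.14 104 fit [ 0.6798 -0.1459  0.0274] mid [ 0.6793 -0.1462] zmed 0.1377 zmax 0.1412
side 0.14 118 fit [ 0.6773 -0.1427  0.0276] mid [ 0.6772 -0.1436] zmed 0.1375 zmax 0.1426
scene 87 [-0.05556571 -0.03213874]
side 97 [0.46149431 0.53636778]
```

View pics/p10.png

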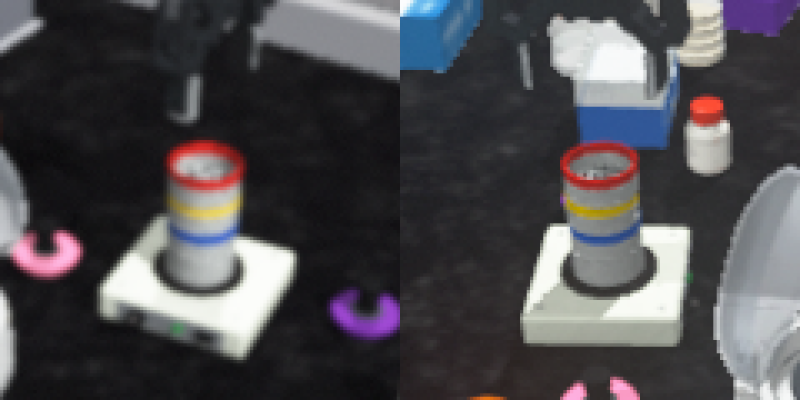

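Emit:
jog_arm(
  plan=[
    [[0, 0, 0, 0, 0, -0.952], [0, 0, 0, 0, 0, -0.952], [0, 0, 0, 0, 0, -0.952], [0, 0, 0, 0, 0, -0.952], [0, 0, 0, 0, 0, -0.952], [0, 0, 0, 0, 0, -0.952], [0, 0, 0, 0, 0, -0.952], [0, 0, 0, 0, 0, -0.952], [0, 0, 0, 0, 0, -0.952], [0, 0, 0, 0, 0, -0.952]],
  ],
  grip=0.3,
)

```text
time_s: 30.8
position: [0.6789, -0.1454, 0.1647]
tool_rot: [[-0.991, 0.136, -0.001], [0.136, 0.991, 0.0], [0.001, 0.0, -1.0]]
ft_force: [-0.1, -0.1, 0.2]
grip_width: 0.0558
```

Emit:
jog_arm(
  plan=[
    [[0, 0, 0, 0, 0, -0.952], [0.4, -0.4, 0, 0, 0, 0], [0.9, -0.5, 0, 0, 0, 0], [1, -0.25, 0, 0, 0, 0], [1, 0, 0, 0, 0, 0], [0.8, 0, 0.3, 0, 0, 0], [0.5, 0, 0.8, 0, 0, 0], [0.3, 0, 0.8, 0, 0, 0], [0, 0, 0, 0, 0, 0], [0, 0, 0, 0, 0, 0]],
  ],
)

```text
time_s: 31.8
position: [0.4837, -0.1918, 0.0899]
tool_rot: [[-1.0, 0.0, 0.001], [0.0, 1.0, -0.0], [-0.001, -0.0, -1.0]]
ft_force: [0.3, 0.3, 0.8]
grip_width: 0.0555
```

Run:
```python
from h import *
print(env.observe()['position'])
im,d,C=shot('wrist','w7.png'); W=cloud(d,C)
near=np.hypot(W[...,0]-.4825,W[...,1]+.191)<.036
P=W[near&(W[...,2]>.008)&(W[...,2]<.022)];print('disc',len(P),(P.min(0)+P.max(0))/2,np.ptp(P,axis=0))
P=W[near&(W[...,2]>.042)&(W[...,2]<.055)];print('knob top',len(P),(P.min(0)+P.max(0))/2,np.ptp(P,axis=0))
```

```text
[ 0.48374501 -0.19181909  0.08985661]
disc 2743 [ 0.48279102 -0.19156463  0.01665615] [0.05754522 0.0574313  0.01046173]
knob top 620 [ 0.48261094 -0.1919723   0.04447883] [0.02155314 0.02129406 0.00469046]
```

View pics/w7.png

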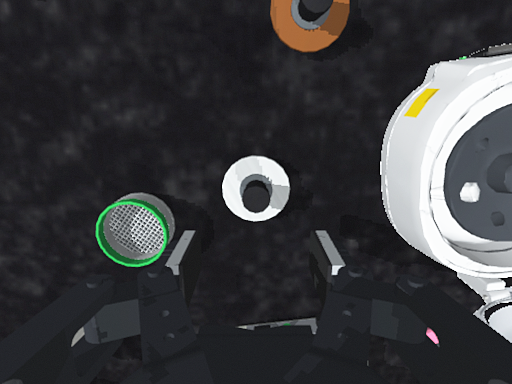

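Emit:
jog_arm(
  plan=[
    [[0.025, 0, 0.4, 0, 0, 0], [0, 0, 0.6, 0, 0, 0], [0, 0, 0.6, 0, 0, 0], [0, 0, 0.5, 0, 0, 0], [0, 0, 0.25, 0, 0, 0], [0, 0, 0.1, 0, 0, 0], [0, 0, 0, 0, 0, 0], [0, 0, 0, 0, 0, 0]],
  ],
)

```text
time_s: 32.65
position: [0.4827, -0.1918, -0.0079]
tool_rot: [[-1.0, -0.0, 0.002], [-0.0, 1.0, -0.001], [-0.002, -0.001, -1.0]]
ft_force: [1.4, -0.5, -0.3]
grip_width: 0.0553
```

Emit:
jog_arm(
  plan=[
    [[0, 0, 0, 0, 0, 0], [0, 0, 0, 0, 0, 0], [0, 0, 0, 0, 0, 0], [0, 0, 0, 0, 0, 0], [0, 0, 0, 0, 0, 0]],
  ],
  grip=-1,
)

```text
time_s: 33.15
position: [0.4823, -0.1915, -0.0084]
tool_rot: [[-1.0, -0.0, 0.001], [-0.0, 1.0, -0.0], [-0.001, -0.0, -1.0]]
ft_force: [-0.6, 1.1, 6.3]
grip_width: 0.0201
```

Run:
```python
from h import *
im,d,C=shot('wrist','w8.png')
```

View pics/w8.png

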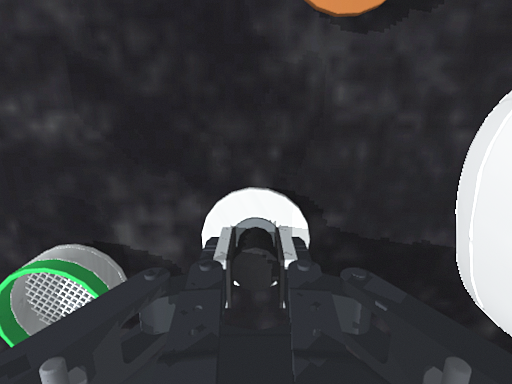

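Emit:
jog_arm(
  plan=[
    [[0, 0, -0.3, 0, 0, 0], [0, 0, -0.8, 0, 0, 0], [0, 0, -1, 0, 0, 0], [0, 0, -1, 0, 0, 0], [0, 0, -1, 0, 0, 0], [-0.3, 0, -0.7, 0, 0, 0], [-0.6, 0, -0.2, 0, 0, 0], [-0.8, 0, 0, 0, 0, 0], [-0.9, 0.1, 0, 0, 0, 0], [-0.9, 0.3, 0, 0, 0, 0]],
  ],
)

```text
time_s: 34.2
position: [0.6229, -0.1759, 0.1917]
tool_rot: [[-1.0, 0.001, -0.0], [0.001, 1.0, -0.0], [0.0, -0.0, -1.0]]
ft_force: [-0.2, -1.0, -0.3]
grip_width: 0.02
```

Emit:
jog_arm(
  plan=[
    [[-0.7, 0.4, 0, 0, 0, 0], [-0.5, 0.27, 0, 0, 0, 0], [-0.24, 0.1, 0, 0, 0, 0], [0, 0, 0, 0, 0, 0], [0, 0, 0, 0, 0, 0], [0, 0, 0, 0, 0, 0], [0, 0, 0, 0, 0, 0]],
  ],
)

```text
time_s: 34.9
position: [0.6791, -0.1451, 0.1916]
tool_rot: [[-1.0, 0.001, 0.0], [0.001, 1.0, -0.0], [-0.0, -0.0, -1.0]]
ft_force: [0.0, 0.9, -1.0]
grip_width: 0.0202
```

```bash
python3 look.py p11 .14 .211
```

```text
[ 0.67908731 -0.14511102  0.1915769 ] 0.020172474772231625 [ 0.00781248  0.911681   -1.00731283]
scene 0.14 104 fit [ 0.6795 -0.1459  0.0274] mid [ 0.6803 -0.1459] zmed 0.1378 zmax 0.1415
scene 0.211 147 fit [ 0.6809 -0.1461  0.0242] mid [ 0.6755 -0.147 ] zmed 0.2143 zmax 0.2165
side 0.14 119 fit [ 0.6772 -0.1429  0.0275] mid [ 0.6774 -0.1439] zmed 0.1377 zmax 0.1421
side 0.211 163 fit [ 0.6776 -0.1432  0.0236] mid [ 0.6767 -0.1425] zmed 0.2149 zmax 0.2169
```

View pics/p11.png

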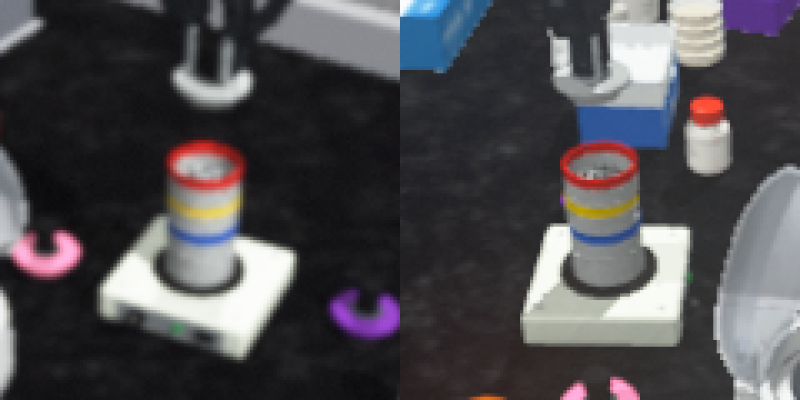

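Emit:
jog_arm(
  plan=[
    [[0, 0, 0.3, 0, 0, 0], [0, 0, 0.5, 0, 0, 0], [0, 0, 0.4, 0, 0, 0], [0, 0, 0.2, 0, 0, 0], [0, 0, 0.1, 0, 0, 0], [0, 0, 0.1, 0, 0, 0], [0, 0, 0.04, 0, 0, 0], [0, 0, 0.02, 0, 0, 0], [0, 0, 0, 0, 0, 0], [0, 0, 0, 0, 0, 0]],
  ],
)

```text
time_s: 36.0
position: [0.6798, -0.1447, 0.1251]
tool_rot: [[-1.0, -0.0, 0.001], [-0.0, 1.0, -0.0], [-0.001, -0.0, -1.0]]
ft_force: [0.2, 0.6, -1.3]
grip_width: 0.0202
```

Emit:
jog_arm(
  plan=[
    [[0, 0, 0.02, 0, 0, 0], [0, 0, 0.02, 0, 0, 0], [0, 0, 0.02, 0, 0, 0], [0, 0, 0, 0, 0, 0], [0, 0, 0, 0, 0, 0]],
  ],
)

```text
time_s: 36.5
position: [0.6796, -0.1446, 0.1223]
tool_rot: [[-1.0, -0.0, -0.0], [-0.0, 1.0, -0.0], [0.0, -0.0, -1.0]]
ft_force: [-0.1, 0.1, -1.2]
grip_width: 0.0202
```

Emit:
jog_arm(
  plan=[
    [[0, 0, 0.02, 0, 0, 0], [0, 0, 0.02, 0, 0, 0], [0, 0, 0.015, 0, 0, 0], [0, 0, 0, 0, 0, 0], [0, 0, 0, 0, 0, 0]],
  ],
)

```text
time_s: 37.0
position: [0.68, -0.1448, 0.1216]
tool_rot: [[-1.0, -0.0, 0.002], [-0.0, 1.0, -0.001], [-0.002, -0.001, -1.0]]
ft_force: [-1.5, -0.0, 6.5]
grip_width: 0.0202
```

```bash
python3 look.py p12 .143
```

```text
[ 0.68002259 -0.14476001  0.1215503 ] 0.020177981219818942 [-1.45689027e+00 -2.71372865e-03  6.46038070e+00]
scene 0.143 165 fit [ 0.6803 -0.147   0.0243] mid [ 0.677  -0.1464] zmed 0.1442 zmax 0.1489
side 0.143 190 fit [ 0.6776 -0.1417  0.0241] mid [ 0.6772 -0.1412] zmed 0.1446 zmax 0.1488
```

View pics/p12.png

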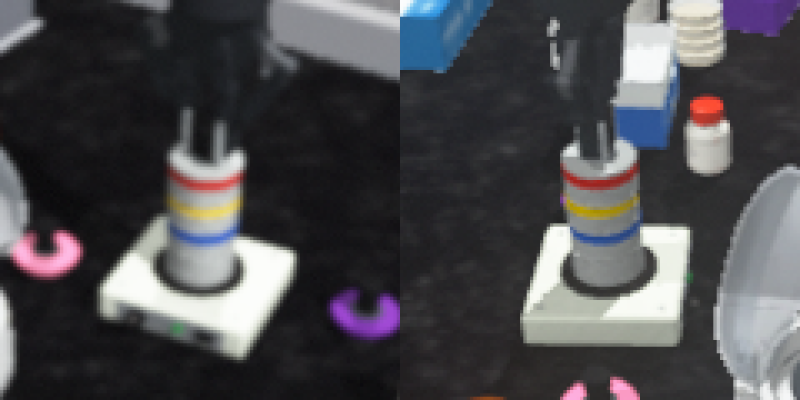

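Emit:
jog_arm(
  plan=[
    [[0, 0, 0, 0, 0, 0], [0, 0, 0, 0, 0, 0], [0, 0, 0, 0, 0, 0], [0, 0, -0.2, 0, 0, 0], [0, 0, -0.5, 0, 0, 0], [0, 0, -0.7, 0, 0, 0], [0, 0, -0.5, 0, 0, 0], [0, 0, 0, 0, 0, 0], [0, 0, 0, 0, 0, 0]],
  ],
  grip=0.3,
)

```text
time_s: 38.0
position: [0.6795, -0.1446, 0.196]
tool_rot: [[-1.0, -0.0, 0.0], [-0.0, 1.0, -0.0], [-0.0, -0.0, -1.0]]
ft_force: [0.0, -0.3, -0.6]
grip_width: 0.0557
```

Emit:
jog_arm(
  plan=[
    [[0.5, -0.2, 0, 0, 0, 0], [0.9, -0.4, 0, 0, 0, 0], [1, -0.4, 0, 0, 0, 0], [1, -0.4, 0, 0, 0, 0], [0.5, -0.2, 0, 0, 0, 0], [0, 0, 0, 0, 0, 0], [0, 0, 0, 0, 0, 0]],
  ],
)

```text
time_s: 38.7
position: [0.5235, -0.2085, 0.1955]
tool_rot: [[-1.0, 0.001, -0.001], [0.001, 1.0, 0.001], [0.001, 0.001, -1.0]]
ft_force: [1.0, -0.1, 0.1]
grip_width: 0.0556
```

```bash
python3 rimz.py; python3 look.py p13 .143
python3 - <<'E'
from h import *
for n in('scene','side'):
    im,d,C=shot(n,'end_'+n+'.png');W=cloud(d,C)
    r=np.hypot(W[...,0]-.68,W[...,1]+.1455)
    m=(r<.034)&(r>.014)&(W[...,2]>.14)&(W[...,2]<.15); P=W[m]
    A=np.c_[P[:,0]-.68,P[:,1]+.1455,np.ones(len(P))]; print(n,len(P),np.degrees(np.linalg.lstsq(A,P[:,2],rcond=None)[0][:2]),'disc z',np.percentile(P[:,2],[50,90]), 'knob', W[(r<.02)&(W[...,2]<.2)][:,2].max())
E
```

```text
side blue 28 z pct 5,50,90,97 [0.0824 0.0851 0.0875 0.0878] x 0.6515 0.6977 y -0.1327 -0.1145
side yellow 45 z pct 5,50,90,97 [0.1068 0.1112 0.1131 0.1138] x 0.6499 0.7027 y -0.1431 -0.1128
side red 42 z pct 5,50,90,97 [0.1336 0.1377 0.1406 0.1408] x 0.6497 0.7043 y -0.1398 -0.1129
scene blue 13 z pct 5,50,90,97 [0.0813 0.0833 0.0851 0.0861] x 0.6521 0.6737 y -0.1736 -0.1424
scene red 14 z pct 5,50,90,97 [0.1326 0.1342 0.1358 0.1362] x 0.6507 0.6597 y -0.1609 -0.1365
[ 0.52420599 -0.20824072  0.19546442] 0.05591933932962396 [-0.06240422 -0.33090585 -0.66058057]
scene 0.143 127 fit [ 0.6694 -0.1406  0.0163] mid [ 0.6735 -0.1404] zmed 0.1446 zmax 0.1489
side 0.143 222 fit [ 0.6767 -0.1417  0.0236] mid [ 0.6766 -0.1421] zmed 0.1448 zmax 0.149
scene 86 [ 0.95138268 -0.23706241] disc z [0.14456776 0.14597045] knob 0.17548004761865438
side 168 [ 0.18899493 -1.65453724] disc z [0.14491188 0.14644073] knob 0.17580637114900952
```

View pics/p13.png

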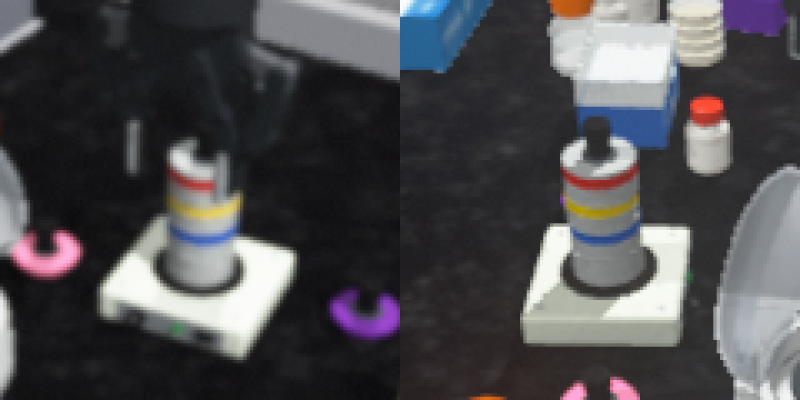

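View pics/end_scene.png

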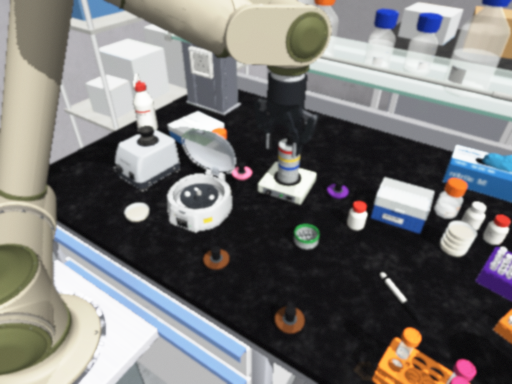

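Run:
```python
from rig import close_job,env
print(env.observe()['time_s']); print(close_job())
```

```text
39.0
the job is handed in; nothing more can be done
None
```

The tower is built on the shaker in the order asked: blue sieve in the pan, then yellow, red and the steel lid. I handed it in at 39.0 s, with the gripper clear of everything.

**Last checks:**
- **Heights:** as each piece seated, the rims measured about 26 mm apart. The lid disc is at 0.145 m and the knob top at 0.1755 m, against 0.175 m expected.
- **Level:** after release, the blue and red rims fitted level within about 0.6°. One camera read about 1° for yellow and 1.7° for the lid, while the other read 0.1° and 1°. I put that down to edge points in the fit, because both pieces seated at the expected height, but I did not check it further.
- **Everything else:** in the last picture the green sieve, both bottles, the dish and the coloured look-alikes look to be where they were.

**What did not go to plan:**
- **Missed first grasp:** the fingertips sit about 28 mm above the reported tool position. The first attempt on the blue sieve therefore closed on empty air in its mouth, without touching or moving it.
- **Red sieve settled on release:** it met resistance about 2 mm above its seat. My checks disagreed on whether it was home: the wrist height and depth readings said no, the picture edges said yes. When I loosened the grip it settled the last 2 mm, and the yellow sieve also went down 1–2 mm. So the red was not set down quite as gently as the others; afterwards both measured fully home.

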